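Load a battery pack through the dust flap and start the charge from under the lip

TASK

Put the long flat battery pack on the charging bay's ledge, contact end (the two brass strips) first, and push it in through the sprung dust flap until it is fully home, and let go of it. Then start the charge: press the white button under the overhanging lip of the power cabinet fully in, from below, hold it in for about a second and release it. Leave the other things on the bench alone.

Things in the scene. Friction and masses are not known exactly. Their poses are not given: they have to be found in the camera images.
- pack_center (a point): Centre (half-way up) of the loose battery pack: a black block lying flat, 110 mm long (x), 50 wide (y), 36 high (z), about 0.3 kg. Its +x end is the contact end, with two short brass strips on top; four thin grey ribs mark the other end. It starts near the table's middle or at the right (places swapped with the spare brick), contact end pointing away from the robot within about 35 degrees
- pack_nose (a point): Middle of the end face at the pack's contact end: 55 mm along the pack's +x from pack_center, 18 mm above its underside
- bay: Fixed charging bay: a low grey housing with a bare metal ledge towards the robot. Origin on the table, x into the bay, y left, z up. Ledge: x -150 to -40 mm, top 8 mm above the table, between rails 57 mm apart, 4 mm thick, tops 14 mm above the table. Housing: x -40 to +60, y -50 to +50 mm, 70 mm high. It stands left or right of the table's middle, the power cabinet on the other side
- bay_mouth (a point): Middle of the lower edge of the bay's opening, in the housing's face (x = -40, y = 0, z = 8 mm in the bay's frame). The opening is 57 mm wide and 49 mm high, closed by the flap; its floor and sides run on from the ledge and its rails. Axes as the bay's
- bay_stop (a point): Where the pack's contact end stops inside, at floor height: 65 mm beyond bay_mouth (x = +25, y = 0, z = 8 mm in the bay's frame). With the pack home, its last 45 mm stay outside and it holds the flap open
- flap (a joint): Angle of the bay's dark dust flap, hinged along the top of the opening (54.5 mm above the table, 4 mm behind the face), swinging inward: 0 closed (hanging down), about 1.3 when it rests on the pack's top, at most 1.5 rad. A light spring closes it: about 0.4 N closed to 1.6 N fully open, at its lower edge. It needs only to be pushed by the pack
- power_cabinet: Fixed power cabinet: a grey box 130 mm wide (y), 270 mm high, with an overhanging lip towards the robot. Origin on the table, x away from the robot, y left, z up. Column x -30 to +70 mm; lip front face x = -90 mm, z 250 to 270 mm. Black vent slots mark the rear of its top. It stands left or right of the table's middle. A tool pointing straight down is stopped by the lip
- lip_edge (a point): Middle of the lip's lower front edge (x = -90, y = 0, z = 250 mm in the cabinet's frame). From here the flat underside slopes inward and down at 45 degrees to the column's face at x = -30, z = 190 mm. Fingers leaning 30 to 45 degrees from vertical, pointing away from the robot and down along this slope, pass under the lip to the button. Axes as the cabinet's
- button_face (a point): Middle of the outer face of the white start button in the sloping underside, 36 mm wide (y), 24 mm along the slope, standing 15 mm proud when out: x = -76, y = 0, z = 215 mm in the cabinet's frame. It faces down and towards the robot, and is pressed up and away from the robot at 45 degrees (its own +z). Its own +x runs down the slope, away from the robot
- start_button (a joint): How far the start button is pressed in: 0 out, 0.006 m fully in. A spring returns it: 2 N to start moving, 5 N fully in
- spare_brick: Bystander: a black square battery brick, 74 by 74 by 50 mm, too wide for the bay; origin under its centre
- canister: Bystander: a small bare metal canister, 32 mm across, 40 mm high, standing between bay and cabinet; origin under its centre
- mug: Bystander: a white mug, 80 mm across, 90 mm high, at the back; origin under its centre
- bottle: Bystander: a clear bottle, 64 mm across, 190 mm high, far left; origin under its centre
- screwdriver: Bystander: a screwdriver lying at the near left
- tape_roll: Bystander: a roll of grey tape lying flat on the left, 90 mm across, 25 mm high; origin under its centre
- handset: Bystander: a black radio handset with a stub aerial, lying on the right, 55 by 100 by 34 mm; origin under its middle
Not all that is in view belongs to the job. What is shaped like the part that bears pack_center but orange or purple is not meant.

How it is judged (in metres and radians):
On the way, in this order (a step that is already met when the one before it is completed fails the run):
1. the pack is fully home in the bay, contact end first, lying flat, with the fingers off it (x of pack_nose in the frame of bay above 0.02 m and x of pack_center in the frame of bay below -0.02 m and z of pack_center in the frame of bay below 0.032 m and value of joint flap above 0.9 rad and contact force between the fingers and pack below 0.1 N), for 0.2 s.
2. after that, the start button is pressed in (more than 4.5 mm of its 6 mm) and held for at least half a second (value of joint start_button above 0.0045 m), for 0.5 s.
At the end, for the whole second after the job is handed in: The pack lies flat and at rest in the bay, contact end within 5 mm of the stop and holding the flap open (more than 0.9 rad); the start button has come back out (less than 1.5 mm in) (x of pack_nose in the frame of bay above 0.02 m and x of pack_center in the frame of bay below -0.02 m and z of pack_center in the frame of bay below 0.032 m and value of joint flap above 0.9 rad and linear speed of pack below 0.02 m/s and value of joint start_button below 0.0015 m); the robot touches nothing.
It fails at once if a bystander is moved more than 30 mm from its place (distance of any of spare_brick, canister, mug, bottle, screwdriver, tape_roll, handset from where it was at the start of the episode above 0.03 m).
It fails at once if the canister, mug or bottle is tipped over (angle between any of canister, mug, bottle's own z axis and vertical above 0.6 rad).
It also fails if it takes over 67 s, if anything falls off the work surface, if the arm or the gripper's body presses on something with over 40 N, if the wrist force passes 120 N, or if a joint passes its speed limit or range.

ROBOT

A 7-joint arm with a two-finger parallel gripper is mounted at the origin on the work surface. World frame = base frame: x ahead of the robot, y to its left, z up, the work surface at z = 0. Lengths are in m, angles in degrees, forces in N, time in s.
With the tool pointing down it reaches from about 0.425 to 0.8 m from the base axis. Payload 8.3 kg.
Tool frame: the origin (TCP) lies at the very end of the fingers, on their centre line; the grasp point (between the pads) lies bot.grip_depth behind it (bot.grip_depth is the distance from the TCP to the grasp point, in m); y points along the fingers, z is the direction in which the jaws open and shut, and the axes are right-handed (so a half turn about y gives the same grasp; the last joint's range is limited). The gripper opens to 85 mm and grips with 20 to 120 N. Pads are 22 mm wide; open, the fingers measure 114 mm over their backs; the gripper's body (76 mm by 85 mm) begins 54 mm behind the grasp point. The pads swing forward as they close: fully open they stand 13 mm farther back than shut.
Start: joints at [-66.687, 21.967, 0.94, 78.501, -0.361, 79.538, -2.664], TCP at [0.283, 0.557, 0.231] pointing down, gripper open.
Joint ranges: [-169.22, 169.22], [-14.56, 117.87], [-87.37, 89.26], [10.42, 133.3], [-82.24, 262.24], [0.94, 117.77], [-172.7, 172.7]. Speed limits (degrees/s): [136.94, 136.94, 172.46, 172.46, 180, 180, 180].

INTERFACE

Orientations are given as a 3x3 rotation matrix whose columns are the frame's x, y, z axes.
In Python, from station import readout, cams, bot gives the robot as it stands.
- The arm moves only by the tool send_rows, never from a script. Its argument "rows" is a list that holds one entry, the list of rows, each a list of 7 numbers: the closure in counts, from 0 (fully open) to 255 (shut), then the shift along the tool's x, y, z scaled (see below), then the turn, a rotation vector about the tool's x, y, z scaled (see below). A call has 1 to 20 rows; each row shifts and turns the commanded pose from where the row before left it, along the tool's axes as they then stand; what a row does not reach is not made up. The controller multiplies each number of a shift by 0.4 m and each number of a turn by pi rad. A row lasts 1/12 s, in which the tool goes at most 41.7 mm and 7.16 degrees, less where a joint would pass 70% of its speed; a pose out of reach is approached as far as the arm can. A call with a number of a shift or a turn outside -1 to 1 is refused whole. A call with a gripper value outside its range is refused whole. The fingers move at their own pace and stop on an object; "newtons" is the grip in N (left out, the last holds). Time passes only in rows, so rows that do not move let the fingers close. It gives the time, the measured TCP pose, the force and the opening at its end, in the units of the state.
- readout.read_state(): the state, without advancing time (a new reading comes with each control period).
- cams.snapshot(name): name is "scene" or "top" or "wrist"; returns a dict with "image" (400x640x3 uint8, blue, green, red), "fx", "fy", "cx", "cy" (pixels), "position" and "attitude" of the camera in the world; the wrist camera has in their place "mount" (4x4, takes a point from camera to tool coordinates, whose origin is the TCP and whose axes are the tool frame's). Camera axes: x right, y down, z forward; pixel columns grow to the right and rows downward; lengths in m; the calibration is good to about 2 mm. The wrist camera is an equidistant fisheye: a pixel r from the principal point sees the ray r / f radians off the axis. A picture is of the moment at which its call begins: read the wrist's pose just before it. There is no depth.
- bot.close_job(): hands the job in, once; it reports no verdict.
Trained networks look in a picture, given as the dict that the camera call returned (one of the last four; its "shot" number tells which), for a name from the list of things; names that differ only in an ending like _2 or _b are one class to them, and where a whole thing is asked for, a point or a joint stands for the part that bears it (a point fixed in the world has none). Each returns a list of dicts, best first, with "conf" (0 to 1); they miss things now and then, are a little off and sometimes report something else, mostly with a low value. They report only what shows in the picture. A call takes as long as a camera call. They do not tell look-alikes from the thing itself.
- cams.spot_in(picture, name): "at" ([column, row] in pixels, amid what is visible of it).
The state is a dict: "clock": time; "joint_pos": joint angles; "dq": joint speeds; "effort": joint torques, N m; "position": TCP position; "tcp_rot": TCP orientation; "ft_force": force on the tool from outside, world axes, zero at the start; "moment": the same for the moment, N m; "gripper_width": opening from 0.0 (shut) to 1.0 (fully open).
Only numpy, scipy, OpenCV 4.12 (cv2) and the standard library are available. Lean on these libraries where they do the work, as an engineer would, in place of code of your own. Each camera call takes 0.05 s, during which the arm holds its last target.

## Working session

There is one attempt and no reset: what is moved stays moved. The work goes in short steps, Python scripts to look and compute and a tool call to move; the robot and the scene stay as the last step left them, time stands still between calls to the robot, and variables do not carry over. Pictures are saved under pics/ and viewed, and the job is handed in when it is done.

Besides the shell and the picture viewer there is one more tool, called after ">>>" by a JSON object that holds its "method" and its "body". send_rows: Moves the arm, as the interface text tells. Shifts and turns lie within -1 to 1; 1 stands for 0.4 m of shift or pi rad of turn. Its arguments: {"type":"object","properties":{"rows":{"type":"array"},"newtons":{"type":"number"}},"required":["rows"]}

```bash
ls; mkdir -p pics; python3 - <<'E'
from station import readout,cams,bot
import cv2
s=readout.read_state()
for k,v in s.items(): print(k,v)
print(bot.grip_depth)
for n in ["scene","top","wrist"]:
    p=cams.snapshot(n); cv2.imwrite(f"pics/{n}0.png",p["image"]); print(n,{k:v for k,v in p.items() if k!="image"})
    for t in ["pack_center","pack_nose","bay","bay_mouth","bay_stop","power_cabinet","lip_edge","button_face","spare_brick","canister","mug","bottle","screwdriver","tape_roll","handset"]:
        try: print(t,[(d["at"],round(d["conf"],2)) for d in cams.spot_in(p,t)][:4])
        except Exception as e: print(t,e)
E
```

```text
pics
clock 0.0
joint_pos [-66.68628876  22.01652513   0.93957779  78.56130033  -0.35944541
  79.53692601  -2.66505958]
dq [-0.06690904 -0.02961609  0.04287129  0.01802607 -0.0303875   0.00957724
  0.11741897]
effort [ 4.76100504e-04 -6.27596855e+01  8.44407454e-01 -3.71815646e+01
  1.64274545e-02  1.44215062e-02  4.62469018e-06]
position [0.282708   0.55685052 0.23026528]
tcp_rot [[ 8.91672703e-01 -8.19958139e-04  4.52679929e-01]
 [-4.52680667e-01 -1.77212966e-03  8.91670945e-01]
 [ 7.10746808e-05 -9.99998094e-01 -1.95133884e-03]]
ft_force [ 0.06849831 -0.81939863  0.04579825]
moment [-0.04226099 -0.0349385  -0.00744372]
gripper_width 1.0029194622845994
0.0187
scene {'fx': 446.7546227938336, 'fy': 446.7546227938336, 'cx': 323.7944047131885, 'cy': 204.94839612622314, 'position': array([ 0.91731678, -0.69193675,  1.31697085]), 'attitude': array([[ 0.8917042 ,  0.38471228, -0.23845351],
       [ 0.45251848, -0.74667243,  0.48755238],
       [ 0.00952073, -0.54265712, -0.83990036]]), 'shot': 1}
pack_center [([296.2, 198.5], 0.81), ([389.2, 163.2], 0.72), ([264.7, 229.2], 0.68), ([301.6, 
[... 1968 characters left out ...]
9.55391767e-01,
        -1.41121656e-01],
       [ 9.99999869e-01, -3.76204228e-04, -3.48338636e-04,
        -2.70568345e-06],
       [ 0.00000000e+00,  0.00000000e+00,  0.00000000e+00,
         1.00000000e+00]]), 'shot': 3}
pack_center [([152.8, 303.2], 0.65), ([65.2, 361.9], 0.64)]
pack_nose [([61.7, 357.9], 0.83)]
bay [([184.4, 381.6], 0.71)]
bay_mouth [([186.1, 380.7], 0.56)]
bay_stop [([182.6, 381.7], 0.68)]
power_cabinet []
lip_edge []
button_face []
spare_brick [([38.2, 378.6], 0.97)]
canister [([172.3, 274.1], 0.43), ([183.3, 380.9], 0.38)]
mug []
bottle [([185.4, 380.2], 0.72)]
screwdriver [([175.4, 275.7], 0.96)]
tape_roll [([296.2, 330.1], 0.69), ([172.9, 276.2], 0.31)]
handset []
```

View pics/scene0.png

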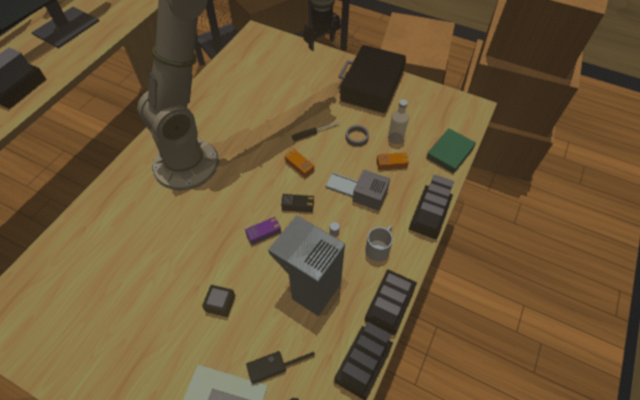

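View pics/top0.png

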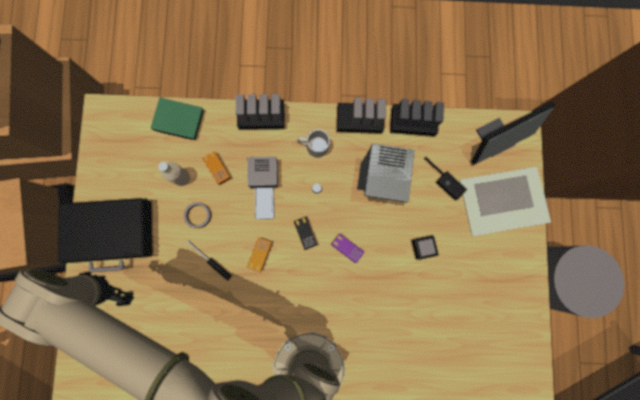

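```bash
python3 - <<'E'
import cv2
a=cv2.imread('pics/top0.png')[120:300,200:500]; cv2.imwrite('pics/top0c.png',cv2.resize(a,(800,480),interpolation=cv2.INTER_CUBIC))
a=cv2.imread('pics/scene0.png')[120:330,200:460]; cv2.imwrite('pics/scene0c.png',cv2.resize(a,(743,600),interpolation=cv2.INTER_CUBIC))
E
```

```text
(no output)
```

View pics/top0c.png

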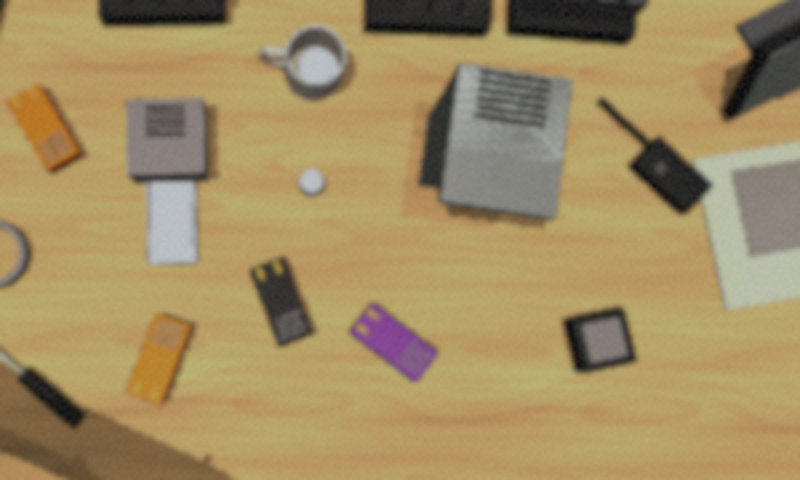

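View pics/scene0c.png

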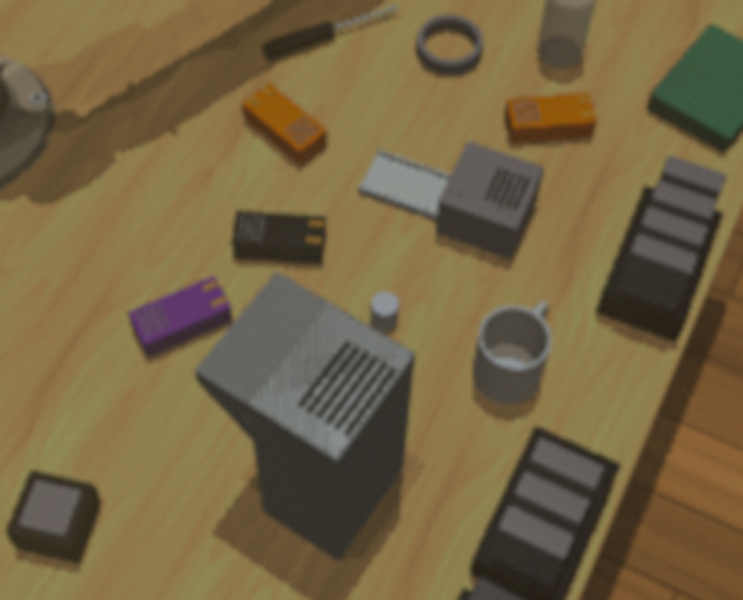

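The look-alikes in the top view are orange (217,168) and (260,254), purple (348,248) and black (305,233). Black with brass strips at the far end is the pack; (425,247) is the square spare brick. I'll enlarge the crops to confirm this and to measure.

```bash
python3 - <<'E'
import cv2
t=cv2.imread('pics/top0.png'); s=cv2.imread('pics/scene0.png')
def c(im,x0,y0,w,h,f,n):
    a=cv2.resize(im[y0:y0+h,x0:x0+w],None,fx=f,fy=f,interpolation=cv2.INTER_CUBIC)
    return a
import numpy as np
a=c(t,240,150,50,75,8,0); b=c(t,288,210,36,75,8,0); cv2.imwrite('pics/m1.png',np.hstack([a,b]))
a=c(s,320,160,80,60,8,0);cv2.imwrite('pics/m2.png',a)
a=c(s,270,180,60,40,10,0);cv2.imwrite('pics/m3.png',a)
a=c(t,350,135,70,75,8,0);cv2.imwrite('pics/m4.png',a)
E
```

```text
(no output)
```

View pics/m1.png

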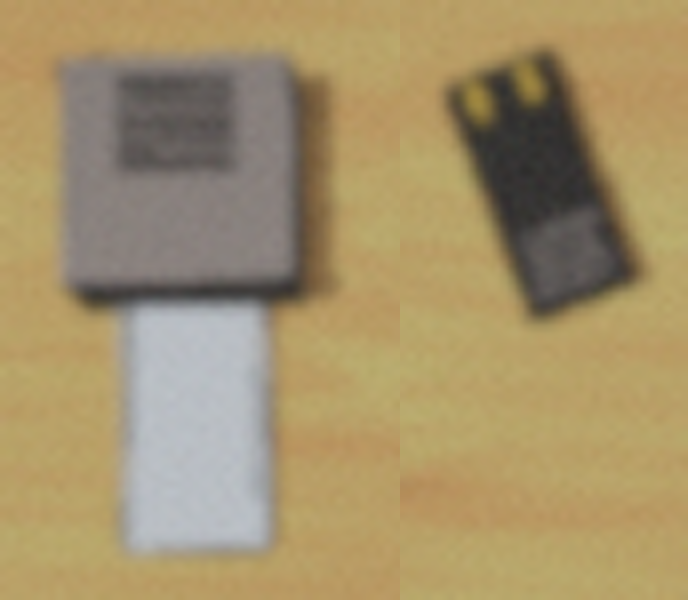

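View pics/m2.png

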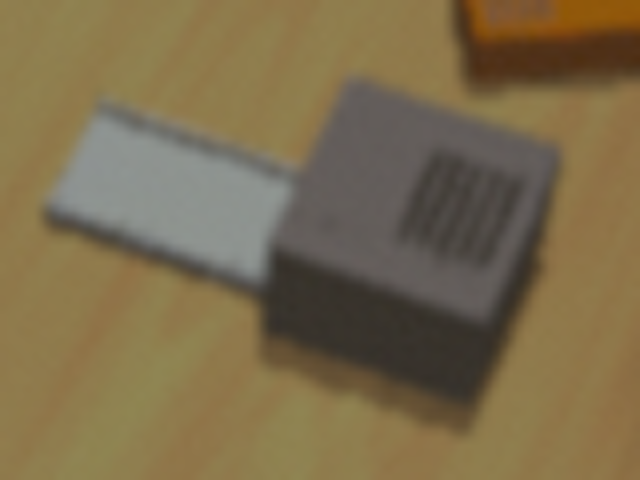

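View pics/m4.png

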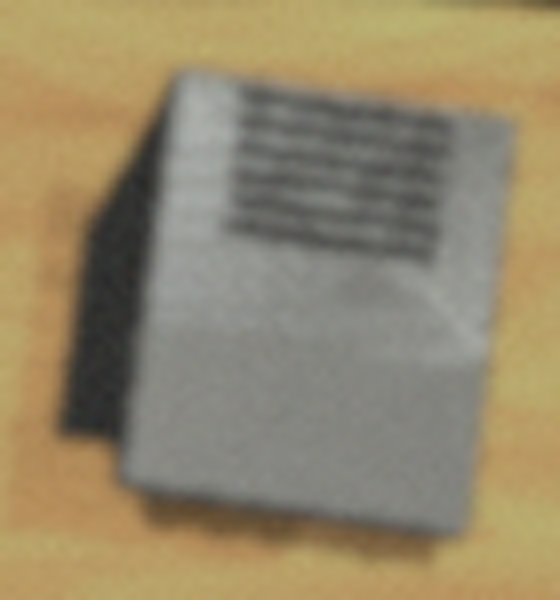

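View pics/m3.png

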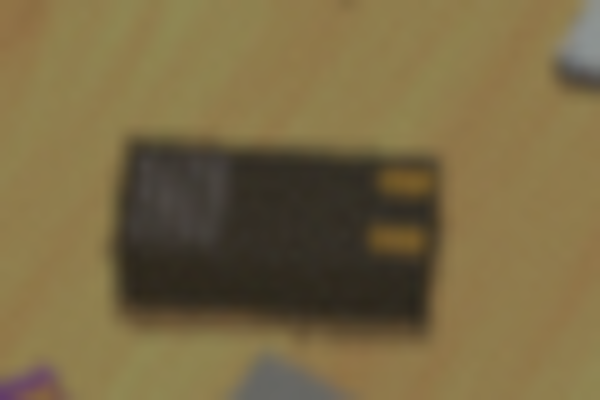

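```bash
cat > h.py <<'E'
import numpy as np, cv2
from scipy.optimize import least_squares
CAM={}
CAM['scene']=dict(f=446.7546227938336,c=(323.7944047131885,204.94839612622314),p=np.array([0.91731678,-0.69193675,1.31697085]),R=np.array([[ 0.8917042 ,  0.38471228, -0.23845351],[ 0.45251848, -0.74667243,  0.48755238],[ 0.00952073, -0.54265712, -0.83990036]]))
CAM['top']=dict(f=398.355416822932,c=(320.0356570006732,200.8936675294763),p=np.array([0.3899409 , 0.02019266, 1.42348169]),R=np.array([[ 0.02603257, -0.9911598 ,  0.13009439],[-0.99909833, -0.03016277, -0.02987851],[ 0.03353838, -0.12919928, -0.99105132]]))
def proj(cam,P):
    c=CAM[cam]; q=(np.atleast_2d(P)-c['p'])@c['R']
    return np.c_[c['f']*q[:,0]/q[:,2]+c['c'][0], c['f']*q[:,1]/q[:,2]+c['c'][1]]
def T(x,y,a,P):
    P=np.atleast_2d(P); c,s=np.cos(a),np.sin(a)
    return np.c_[x+c*P[:,0]-s*P[:,1],y+s*P[:,0]+c*P[:,1],P[:,2]]
def fit(obs,x0):
    # obs: list (cam,[P],[uv])
    def r(v): return np.concatenate([(proj(c,T(*v,np.array(P)))-np.array(U)).ravel() for c,P,U in obs])
    s=least_squares(r,x0,loss='soft_l1'); 
    print('pose',s.x[:2].round(4),'yaw',np.degrees(s.x[2]).round(2)); print(r(s.x).reshape(-1,2).round(2).tolist()); return s.x
def px(l,x0,y0,f): return [((u+.5)/f-.5+x0,(v+.5)/f-.5+y0) for u,v in l]
E
python3 - <<'E'
from h import *
hb=lambda z:[(.06,.05,z),(.06,-.05,z),(-.04,-.05,z),(-.04,.05,z)]
bt=[('top',hb(.07)+[(-.15,.0325,.014),(-.15,-.0325,.014)],px([(62,60),(292,60),(297,283),(66,283),(122,550),(273,548)],240,150,8))]
bs=[('scene',[(-.04,.05,.07),(.06,.05,.07),(.06,-.05,.07),(-.04,-.05,.07),(-.15,.0325,.014),(-.15,-.0325,.0)],px([(352,78),(560,150),(492,322),(272,245),(100,100),(45,220)],320,160,8))]
print('bay')
for o in (bt,bs,bt+bs): fit(o,[.6,.1,0])
ct=[('top',[(.07,.065,.27),(.07,-.065,.27),(-.09,-.065,.27),(-.09,.065,.27)],px([(175,70),(518,118),(465,535),(122,485)],350,135,8))]
cs=[('scene',[(-.09,.065,.27),(.07,.065,.27),(.07,-.065,.27),(-.09,-.065,.27)],px([(280,273),(413,355),(340,460),(197,373)],200,120,2.858))]
print('cab')
for o in (ct,cs,ct+cs): fit(o,[.6,-.2,0])
pt=[('top',[(.055,.025,.036),(.055,-.025,.036),(-.055,-.025,.036),(-.055,.025,.036)],px([(48,85),(150,48),(236,278),(132,312)],288,210,8))]
print('pack'); fit(pt,[.45,.05,.3])
E
```

```text
bay
pose [0.6562 0.1815] yaw 3.07
[[0.05, -0.2], [0.32, -0.74], [0.09, -0.17], [-0.32, 0.46], [0.12, 0.38], [-0.28, 0.17]]
pose [0.6616 0.183 ] yaw 3.56
[[-0.13, -0.53], [0.91, -0.27], [-0.18, 0.28], [-0.48, 0.04], [0.15, -0.08], [-0.06, 0.49]]
pose [0.6588 0.1821] yaw 3.25
[[-0.14, -0.91], [0.12, -1.54], [-0.03, -0.98], [-0.43, -0.27], [0.11, -0.35], [-0.3, -0.61], [-0.87, -0.66], [0.1, -0.28], [-1.17, 0.21], [-1.39, -0.16], [-0.52, -0.34], [-0.82, 0.19]]
cab
pose [ 0.6438 -0.22  ] yaw -6.73
[[-0.06, -0.41], [-0.1, 0.02], [0.47, 0.28], [-0.28, 0.07]]
pose [ 0.6508 -0.2218] yaw -6.85
[[-0.61, -0.42], [2.1, -0.21], [0.07, 1.1], [-0.53, -0.36]]
pose [ 0.6469 -0.2208] yaw -6.64
[[0.19, -1.37], [0.14, -1.0], [0.79, -0.77], [0.05, -0.91], [-1.84, -1.22], [0.88, -1.24], [-1.02, 0.06], [-1.65, -1.15]]
pack
pose [0.4611 0.027 ] yaw 21.97
[[-0.52, -0.38], [0.2, -0.71], [0.43, 0.2], [-0.12, 1.03]]
```

```bash
cat >> h.py <<'E'
from scipy.spatial.transform import Rotation as Ro
def down(yaw):  # tool rot, x axis at yaw (deg), pointing down
    a=np.radians(yaw); x=np.array([np.cos(a),np.sin(a),0]); y=np.array([0,0,-1.]); return np.c_[x,y,np.cross(x,y)]
def plan(R0,p0,R1,p1,n):
    rv=Ro.from_matrix(R0.T@R1).as_rotvec(); P=R0.T@(np.array(p1)-p0)
    M=sum(Ro.from_rotvec(rv/n*k).as_matrix() for k in range(n))
    d=np.linalg.solve(M,P); print('n',n,'row',(d/.4).round(4).tolist(),(rv/n/np.pi).round(4).tolist(),'mm/row',np.linalg.norm(d)*1e3,'deg/row',np.degrees(np.linalg.norm(rv)/n))
def now():
    from station import readout
    s=readout.read_state(); print('t',s['clock'],'p',np.round(s['position'],4),'F',np.round(s['ft_force'],2),'w',round(s['gripper_width'],3)); return s['tcp_rot'],s['position'],s
E
python3 - <<'E'
from h import *
R,p,s=now()
plan(R,p,down(22),[.43,.025,.22],20)
E
```

```text
t 2.4 p [0.2829 0.5573 0.2313] F [-0.74 -0.14 -1.23] w 1.002
n 20 row [0.0233, 0.0014, -0.0672] [0.0, -0.0136, -0.0] mm/row 28.472699313310898 deg/row 2.4456959223090156
```

>>> {"method": "send_rows", "body": {"rows": [[[0,0.0233,0.0014,-0.0672,0,-0.0136,0],[0,0.0233,0.0014,-0.0672,0,-0.0136,0],[0,0.0233,0.0014,-0.0672,0,-0.0136,0],[0,0.0233,0.0014,-0.0672,0,-0.0136,0],[0,0.0233,0.0014,-0.0672,0,-0.0136,0],[0,0.0233,0.0014,-0.0672,0,-0.0136,0],[0,0.0233,0.0014,-0.0672,0,-0.0136,0],[0,0.0233,0.0014,-0.0672,0,-0.0136,0],[0,0.0233,0.0014,-0.0672,0,-0.0136,0],[0,0.0233,0.0014,-0.0672,0,-0.0136,0],[0,0.0233,0.0014,-0.0672,0,-0.0136,0],[0,0.0233,0.0014,-0.0672,0,-0.0136,0],[0,0.0233,0.0014,-0.0672,0,-0.0136,0],[0,0.0233,0.0014,-0.0672,0,-0.0136,0],[0,0.0233,0.0014,-0.0672,0,-0.0136,0],[0,0.0233,0.0014,-0.0672,0,-0.0136,0],[0,0.0233,0.0014,-0.0672,0,-0.0136,0],[0,0.0233,0.0014,-0.0672,0,-0.0136,0],[0,0.0233,0.0014,-0.0672,0,-0.0136,0],[0,0.0233,0.0014,-0.0672,0,-0.0136,0]]]}}

```text
clock: 4.07
position: [0.4306, 0.0239, 0.2205]
tcp_rot: [[0.926, 0.001, -0.377], [0.377, 0.001, 0.926], [0.001, -1.0, 0.0]]
ft_force: [0.2, 0.6, 0.0]
gripper_width: 1.001
```

```bash
python3 - <<'E'
from h import *
from station import cams
R,p,s=now()
np.savez('w1.npz',R=R,p=p)
im=cams.snapshot('wrist')['image']; cv2.imwrite('pics/w1.png',im)
R,p,s=now(); print(R.round(3).tolist())
cv2.imwrite('pics/w1b.png',cv2.resize(im,(800,500),interpolation=cv2.INTER_CUBIC))
E
```

```text
t 4.0667 p [0.4306 0.0239 0.2205] F [0.24 0.59 0.03] w 1.001
t 4.1167 p [0.4333 0.0194 0.2207] F [ 0.32 -2.89  1.26] w 1.004
[[0.926, 0.003, -0.376], [0.376, -0.001, 0.926], [0.002, -1.0, -0.002]]
```

View pics/w1b.png

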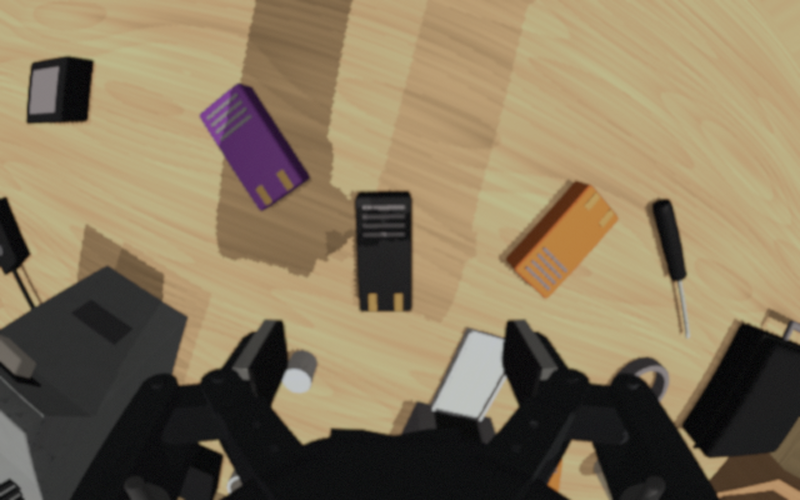

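The wrist view confirms the black pack at (383,250), with brass strips at the far end and ribs at the near end. The purple (253,145) and orange (562,240) ones are decoys. I'll take a settled picture and fit the pack.

```bash
cat >> h.py <<'E'
MT=np.array([[ 4.62301231e-04,  9.55391719e-01,  2.95341243e-01,-7.57996092e-02],[ 2.21691224e-04, -2.95341365e-01,  9.55391767e-01,-1.41121656e-01],[ 9.99999869e-01, -3.76204228e-04, -3.48338636e-04,-2.70568345e-06],[0,0,0,1]])
WF=309.70691628693146; WC=np.array([315.49734896501406,202.89153690844913])
def wproj(R,p,P):
    q=(np.atleast_2d(P)-p)@R; q=(q-MT[:3,3])@MT[:3,:3]
    rr=np.hypot(q[:,0],q[:,1]); th=np.arctan2(rr,q[:,2])
    return WC+WF*(th/rr)[:,None]*q[:,:2]
def wray(R,p,uv):
    d=(np.atleast_2d(uv)-WC); r=np.linalg.norm(d,axis=1); th=r/WF
    q=np.c_[d/r[:,None]*np.sin(th)[:,None],np.cos(th)]
    return R@MT[:3,3]+p, (q@MT[:3,:3].T)@R.T
def won(R,p,uv,z):
    o,d=wray(R,p,uv); return o+d*((z-o[2])/d[:,2])[:,None]
def wfit(R,p,P,U,x0):
    r=lambda v:(wproj(R,p,T(*v,np.array(P)))-np.array(U)).ravel()
    s=least_squares(r,x0,loss='soft_l1'); print('pose',s.x[:2].round(4),'yaw',np.degrees(s.x[2]).round(2),r(s.x).reshape(-1,2).round(2).tolist()); return s.x
E
python3 - <<'E'
from h import *
from station import cams
R,p,s=now()
np.savez('w2.npz',R=R,p=p)
im=cams.snapshot('wrist')['image']; cv2.imwrite('pics/w2.png',im)
now()
cv2.imwrite('pics/w2b.png',cv2.resize(im[140:260,270:350],None,fx=5,fy=5,interpolation=cv2.INTER_CUBIC))
cv2.imwrite('pics/w2c.png',cv2.resize(im[255:375,310:410],None,fx=5,fy=5,interpolation=cv2.INTER_CUBIC))
E
```

```text
t 4.1167 p [0.4333 0.0194 0.2207] F [ 0.32 -2.89  1.26] w 1.004
t 4.1667 p [0.4319 0.0214 0.2205] F [-0.02 -0.61  0.34] w 1.003
```

View pics/w2b.png

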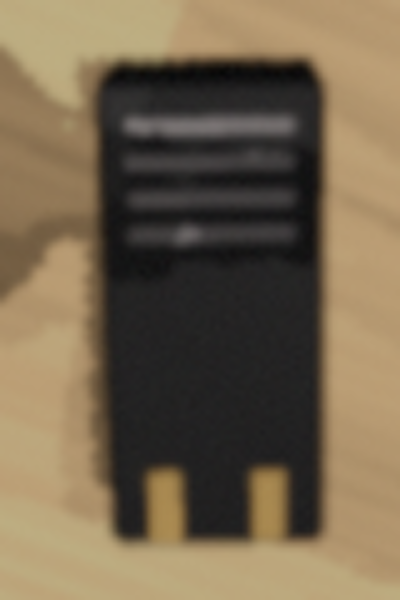

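View pics/w2c.png

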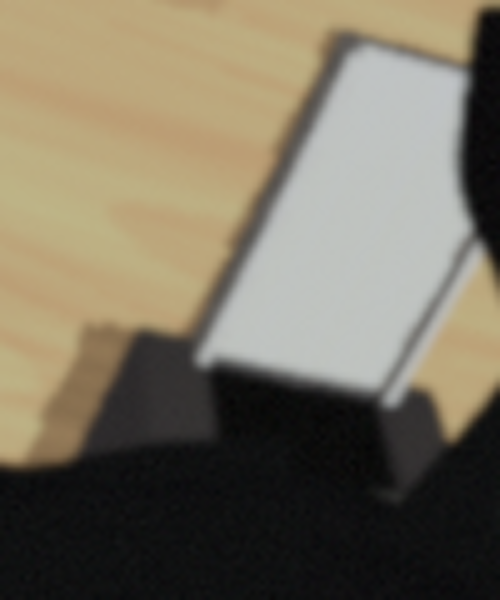

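```bash
python3 - <<'E'
from h import *
d=np.load('w2.npz');R,p=d['R'],d['p']
P=[(.055,-.025,.036),(.055,.025,.036),(-.055,-.025,.036),(-.055,.025,.036),(-.055,-.025,0),(-.055,.025,0)]
wfit(R,p,P,px([(115,542),(322,541),(107,85),(319,85),(107,66),(319,62)],270,140,5),[.46,.03,.38])
P=[(-.04,-.0285,.008),(-.04,.0285,.008),(-.15,-.0325,.014),(-.04,-.0325,.014),(-.04,.0325,.014)]
wfit(R,p,P,px([(215,365),(380,393),(338,33),(197,362),(402,403)],310,255,5),[.66,.18,.05])
E
```

```text
pose [0.4612 0.0266] yaw 22.74 [[-0.75, 2.63], [0.63, 2.47], [-2.71, 0.02], [1.97, -0.55], [-0.01, -0.83], [0.12, -0.55]]
pose [0.6563 0.183 ] yaw 5.56 [[-1.22, -2.01], [0.93, -1.14], [0.21, 3.1], [0.18, 0.67], [-0.35, -0.19]]
```

```bash
python3 - <<'E'
from h import *
R,p,s=now()
plan(R,p,down(22.4),[.4333,.0154,.010],10)
E
```

```text
t 4.1667 p [0.4319 0.0214 0.2205] F [-0.02 -0.61  0.34] w 1.003
n 10 row [-0.0003, 0.0526, -0.0015] [0.0, -0.0003, 0.0] mm/row 21.060644059950473 deg/row 0.06072681970621617
```

>>> {"method": "send_rows", "body": {"rows": [[[0,-0.0003,0.0526,-0.0015,0,-0.0003,0],[0,-0.0003,0.0526,-0.0015,0,-0.0003,0],[0,-0.0003,0.0526,-0.0015,0,-0.0003,0],[0,-0.0003,0.0526,-0.0015,0,-0.0003,0],[0,-0.0003,0.0526,-0.0015,0,-0.0003,0],[0,-0.0003,0.0526,-0.0015,0,-0.0003,0],[0,-0.0003,0.0526,-0.0015,0,-0.0003,0],[0,-0.0003,0.0526,-0.0015,0,-0.0003,0],[0,0,0,0,0,0,0],[0,0,0,0,0,0,0]]]}}

```text
clock: 5.0
position: [0.4301, 0.0206, 0.0515]
tcp_rot: [[0.924, -0.002, -0.382], [0.382, -0.001, 0.924], [-0.002, -1.0, 0.0]]
ft_force: [0.4, 0.5, 0.7]
gripper_width: 1.0
```

```bash
python3 - <<'E'
from h import *
from station import cams
R,p,s=now()
np.savez('w3.npz',R=R,p=p)
im=cams.snapshot('wrist')['image']; cv2.imwrite('pics/w3.png',im)
cv2.imwrite('pics/w3b.png',cv2.resize(im,(800,500),interpolation=cv2.INTER_CUBIC))
plan(R,p,down(22.4),[.4333,.0154,.010],3)
E
```

```text
t 5.0 p [0.4301 0.0206 0.0515] F [0.36 0.54 0.74] w 1.0
n 3 row [0.0009, 0.0346, -0.0051] [-0.0, 0.0001, -0.0003] mm/row 13.974893497674216 deg/row 0.05209072147908648
```

View pics/w3b.png

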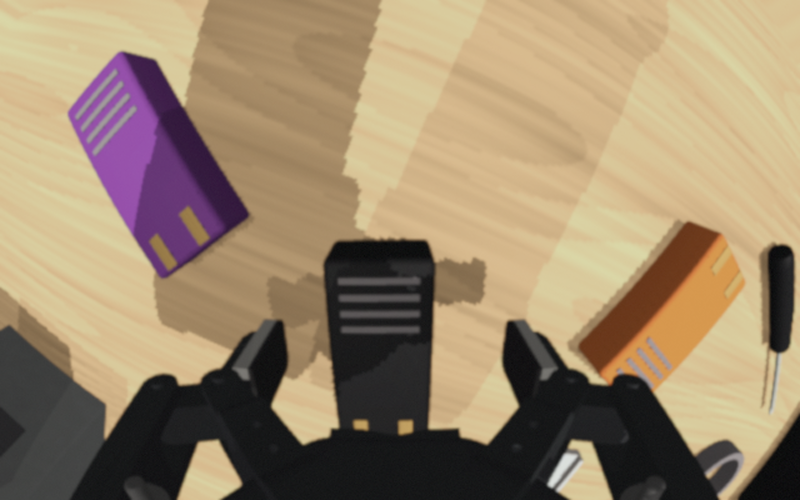

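>>> {"method": "send_rows", "body": {"rows": [[[0,0.001,0.0346,-0.0052,0,0,0],[0,0.001,0.0346,-0.0052,0,0,0],[0,0.001,0.0346,-0.0052,0,0,0],[0,0,0,0,0,0,0],[0,0,0,0,0,0,0]]]}}

```text
clock: 5.47
position: [0.4349, 0.0154, 0.0112]
tcp_rot: [[0.924, 0.0, -0.382], [0.382, 0.0, 0.924], [0.0, -1.0, -0.0]]
ft_force: [0.8, -0.4, 0.5]
gripper_width: 1.001
```

>>> {"method": "send_rows", "body": {"newtons": 60, "rows": [[[255,0,0,0,0,0,0],[255,0,0,0,0,0,0],[255,0,0,0,0,0,0],[255,0,0,0,0,0,0],[255,0,0,0,0,0,0],[255,0,0,0,0,0,0]]]}}

```text
clock: 5.97
position: [0.4352, 0.0155, 0.0114]
tcp_rot: [[0.924, 0.001, -0.383], [0.383, 0.001, 0.924], [0.002, -1.0, 0.0]]
ft_force: [-3.3, 0.6, 10.8]
gripper_width: 0.574
```

```bash
python3 - <<'E'
from h import *
from station import cams
R,p,s=now()
np.savez('w4.npz',R=R,p=p); print(R.round(4).tolist())
im=cams.snapshot('wrist')['image']; cv2.imwrite('pics/w4.png',im)
cv2.imwrite('pics/w4b.png',cv2.resize(im,(800,500),interpolation=cv2.INTER_CUBIC))
E
```

```text
t 5.9667 p [0.4352 0.0155 0.0114] F [-3.3   0.58 10.76] w 0.574
[[0.9239, 0.0014, -0.3826], [0.3826, 0.0009, 0.9239], [0.0016, -1.0, 0.0003]]
```

View pics/w4b.png

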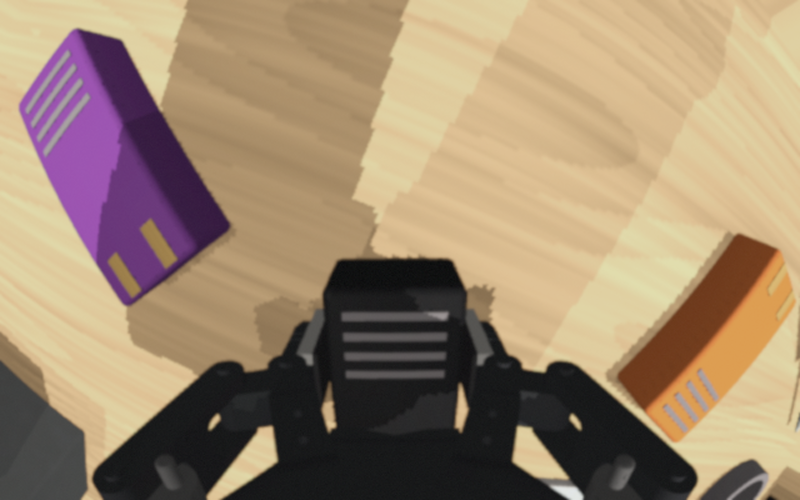

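```bash
python3 - <<'E'
from h import *
d=np.load('w4.npz');R,p=d['R'],d['p']
for uv,z in (((325,292),.036),((465,292),.036),((338,262),0),((458,262),0)):
    q=won(R,p,np.array(uv)/1.25,z)[0]; print(q.round(4),((q-p)@R).round(4))
plan(R,p,R,p+[0,0,.12],6)
E
```

```text
[ 0.4194 -0.0158  0.036 ] [-0.0265 -0.0246 -0.0229]
[0.4018 0.0269 0.036 ] [-0.0265 -0.0246  0.0232]
[ 0.4212 -0.0158  0.    ] [-0.025   0.0114 -0.0236]
[0.402  0.0306 0.    ] [-0.025   0.0114  0.0266]
n 6 row [0.0001, -0.05, 0.0] [0.0, 0.0, 0.0] mm/row 19.999999999999996 deg/row 0.0
```

```bash
python3 - <<'E'
from h import *
d=np.load('w4.npz');R,p=d['R'],d['p']
plan(R,p+[0,0,.12],down(3.3),[.48,.05,.2],7)
E
```

```text
n 7 row [0.0186, -0.0245, 0.008] [-0.0, 0.0152, 0.0001] mm/row 12.715563972928555 deg/row 2.7419832371039417
```

>>> {"method": "send_rows", "body": {"rows": [[[255,0,-0.025,0,0,0,0],[255,0,-0.05,0,0,0,0],[255,0,-0.05,0,0,0,0],[255,0,-0.05,0,0,0,0],[255,0,-0.05,0,0,0,0],[255,0,-0.05,0,0,0,0],[255,0,-0.025,0,0,0,0]]]}}

```text
clock: 6.6
position: [0.4351, 0.0151, 0.1328]
tcp_rot: [[0.924, 0.002, -0.382], [0.382, 0.001, 0.924], [0.002, -1.0, -0.0]]
ft_force: [0.4, 0.5, -2.7]
gripper_width: 0.571
```

>>> {"method": "send_rows", "body": {"rows": [[[255,0.0186,-0.0245,0.008,0,0.0152,0],[255,0.0186,-0.0245,0.008,0,0.0152,0],[255,0.0186,-0.0245,0.008,0,0.0152,0],[255,0.0186,-0.0245,0.008,0,0.0152,0],[255,0.0186,-0.0245,0.008,0,0.0152,0],[255,0.0186,-0.0245,0.008,0,0.0152,0],[255,0.0186,-0.0245,0.008,0,0.0152,0],[255,0,0,0,0,0,0],[255,0,0,0,0,0,0],[255,0,0,0,0,0,0]]]}}

```text
clock: 7.43
position: [0.4782, 0.0492, 0.1979]
tcp_rot: [[0.998, -0.002, -0.059], [0.059, -0.001, 0.998], [-0.002, -1.0, -0.0]]
ft_force: [-0.3, 0.2, -4.0]
gripper_width: 0.576
```

```bash
python3 - <<'E'
from h import *
from station import cams
R,p,s=now()
np.savez('w5.npz',R=R,p=p); print(R.round(4).tolist())
im=cams.snapshot('wrist')['image']; cv2.imwrite('pics/w5.png',im)
sc=cams.snapshot('scene')['image']; cv2.imwrite('pics/s5.png',sc)
cv2.imwrite('pics/w5b.png',cv2.resize(im,(800,500),interpolation=cv2.INTER_CUBIC))
cv2.imwrite('pics/s5b.png',cv2.resize(sc[130:260,250:410],None,fx=5,fy=4.5,interpolation=cv2.INTER_CUBIC))
now()
E
```

```text
t 7.4333 p [0.4782 0.0492 0.1979] F [-0.26  0.18 -3.99] w 0.576
[[0.9982, -0.0018, -0.0593], [0.0593, -0.0006, 0.9982], [-0.0019, -1.0, -0.0005]]
t 7.5333 p [0.4783 0.0492 0.198 ] F [ 0.14 -0.3  -3.38] w 0.574
```

View pics/w5b.png

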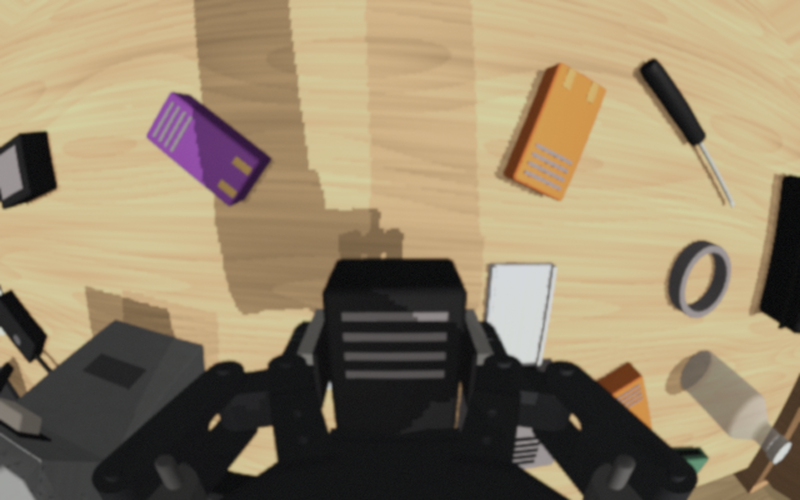

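View pics/s5b.png

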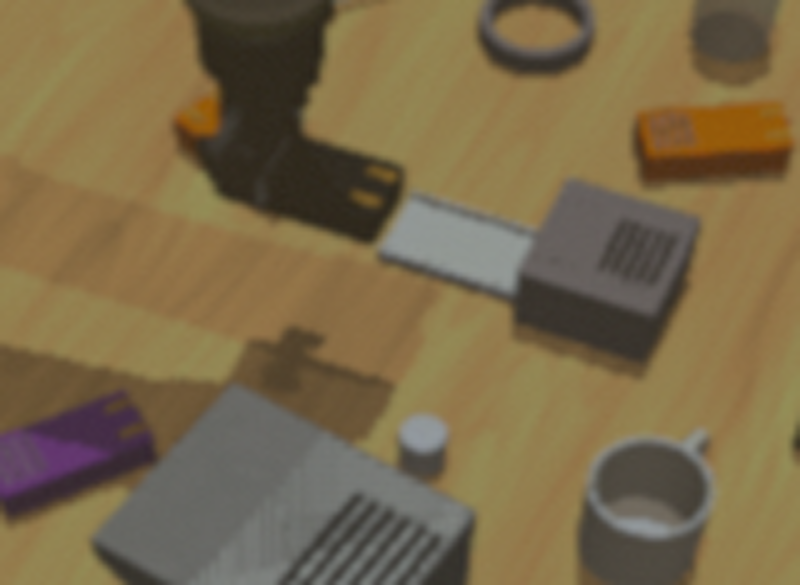

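```bash
python3 - <<'E'
import cv2
im=cv2.imread('pics/w5.png'); cv2.imwrite('pics/w5c.png',cv2.resize(im[200:300,380:460],None,fx=6,fy=6,interpolation=cv2.INTER_CUBIC))
E
```

```text
(no output)
```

View pics/w5c.png

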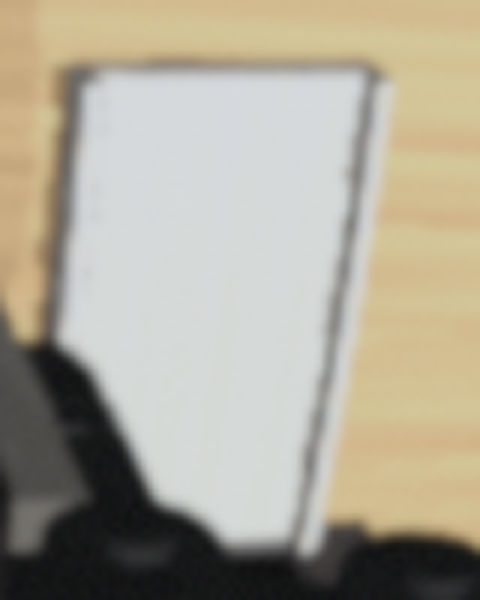

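```bash
python3 - <<'E'
from h import *
d=np.load('w5.npz');R,p=d['R'],d['p']
P=[(-.15,.0325,.014),(-.15,-.0325,.0),(-.04,.0325,.014),(-.04,.0285,.014),(-.15,-.0325,.014)]
v=wfit(R,p,P,px([(395,80),(68,65),(323,555),(302,552),(82,75)],380,200,6),[.66,.18,.05])
# pack nose in tool from scene
E
```

```text
pose [0.6574 0.182 ] yaw 3.84 [[0.14, -0.22], [-0.22, -0.77], [-0.47, -0.39], [0.26, 0.34], [0.23, 1.43]]
```

```bash
python3 - <<'E'
from h import *
R,p,s=now()
plan(R,p,down(3.4),[.5252,.1742,.035],12)
E
```

```text
t 7.5333 p [0.4783 0.0492 0.198 ] F [ 0.14 -0.3  -3.38] w 0.574
n 12 row [0.0113, 0.0339, 0.0254] [0.0, -0.0, -0.0] mm/row 17.558715713730212 deg/row 0.009234535974209252
```

>>> {"method": "send_rows", "body": {"rows": [[[255,0.0136,0.02,0.0305,0,0,0],[255,0.0136,0.02,0.0305,0,0,0],[255,0.0136,0.02,0.0305,0,0,0],[255,0.0136,0.02,0.0305,0,0,0],[255,0.0136,0.02,0.0305,0,0,0],[255,0.0136,0.02,0.0305,0,0,0],[255,0.0136,0.02,0.0305,0,0,0],[255,0.0136,0.02,0.0305,0,0,0],[255,0.0136,0.02,0.0305,0,0,0],[255,0.0136,0.02,0.0305,0,0,0],[255,0,0.05,0,0,0,0],[255,0,0.05,0,0,0,0],[255,0,0.05,0,0,0,0],[255,0,0.04,0,0,0,0],[255,0,0.0075,0,0,0,0],[255,0,0,0,0,0,0],[255,0,0,0,0,0,0]]]}}

```text
clock: 8.95
position: [0.5268, 0.1751, 0.04]
tcp_rot: [[0.998, 0.0, -0.058], [0.058, -0.0, 0.998], [0.0, -1.0, -0.0]]
ft_force: [0.7, -0.4, -2.5]
gripper_width: 0.576
```

```bash
python3 - <<'E'
from h import *
from station import cams
R,p,s=now()
np.savez('w6.npz',R=R,p=p); print(R.round(4).tolist())
im=cams.snapshot('wrist')['image']; cv2.imwrite('pics/w6.png',im)
sc=cams.snapshot('scene')['image']; cv2.imwrite('pics/s6.png',sc)
cv2.imwrite('pics/w6b.png',cv2.resize(im[180:400,160:480],None,fx=2.5,fy=2.5,interpolation=cv2.INTER_CUBIC))
cv2.imwrite('pics/s6b.png',cv2.resize(sc[150:230,300:400],None,fx=7,fy=7,interpolation=cv2.INTER_CUBIC))
b=lambda P:T(.657,.182,np.radians(3.4),P)
print('tcp in bay', ((p-[.657,.182,0])@np.array([[np.cos(.0593),-np.sin(.0593),0],[np.sin(.0593),np.cos(.0593),0],[0,0,1]])).round(4))
plan(R,p,down(3.4),b([(-.132,0,.0255)])[0],2)
E
```

```text
t 8.95 p [0.5268 0.1751 0.04  ] F [ 0.66 -0.43 -2.53] w 0.576
[[0.9983, 0.0001, -0.0584], [0.0584, -0.0002, 0.9983], [0.0001, -1.0, -0.0002]]
tcp in bay [-0.1304  0.0008  0.04  ]
n 2 row [-0.002, 0.0181, -0.0011] [0.0, -0.0001, 0.0] mm/row 7.314623481115952 deg/row 0.025931792966736606
```

View pics/w6b.png

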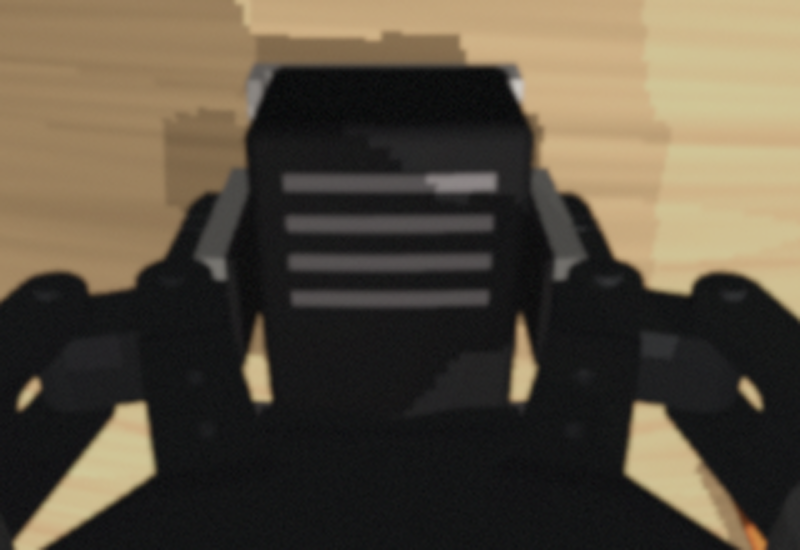

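View pics/s6b.png

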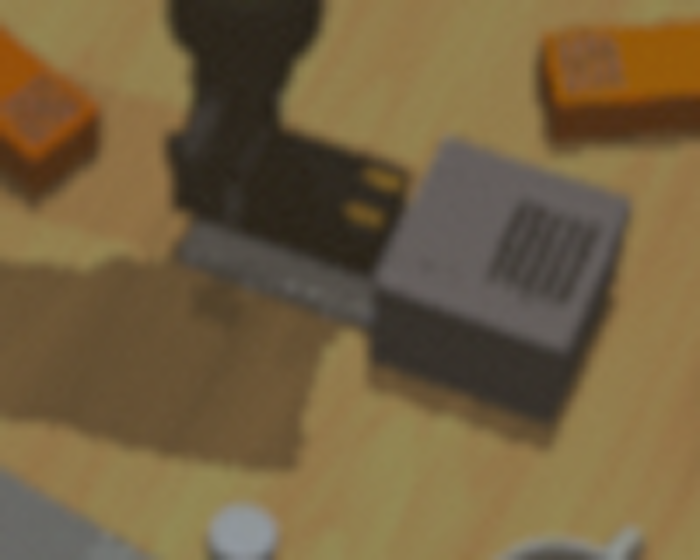

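>>> {"method": "send_rows", "body": {"rows": [[[255,-0.002,0.0182,-0.0014,0,0,0],[255,-0.002,0.0182,-0.0014,0,0,0],[255,0,0,0,0,0,0],[255,0,0,0,0,0,0]]]}}

```text
clock: 9.38
position: [0.5243, 0.1731, 0.0247]
tcp_rot: [[0.998, -0.001, -0.058], [0.058, -0.001, 0.998], [-0.001, -1.0, -0.0]]
ft_force: [-0.4, 0.1, -3.7]
gripper_width: 0.573
```

```bash
python3 - <<'E'
from h import *
from station import cams
R,p,s=now()
im=cams.snapshot('wrist')['image']; cv2.imwrite('pics/w7.png',im)
cv2.imwrite('pics/w7b.png',cv2.resize(im[190:300,230:390],None,fx=5,fy=5,interpolation=cv2.INTER_CUBIC))
E
```

```text
t 9.3833 p [0.5243 0.1731 0.0247] F [-0.39  0.13 -3.7 ] w 0.573
```

View pics/w7b.png

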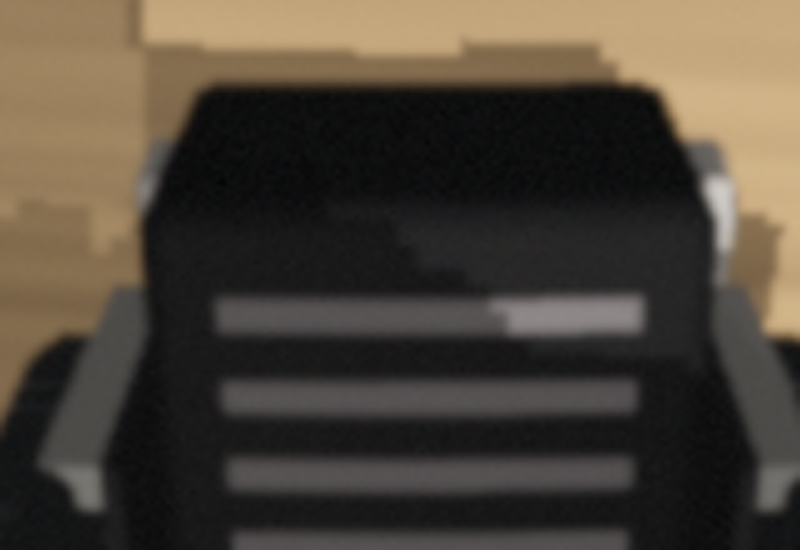

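>>> {"method": "send_rows", "body": {"rows": [[[255,0,0.006,0.0012,0,0,0],[255,0,0.006,0,0,0,0],[255,0,0,0,0,0,0]]]}}

```text
clock: 9.68
position: [0.5246, 0.1739, 0.02]
tcp_rot: [[0.998, -0.001, -0.058], [0.058, -0.0, 0.998], [-0.001, -1.0, -0.0]]
ft_force: [-0.6, -0.3, -3.7]
gripper_width: 0.575
```

>>> {"method": "send_rows", "body": {"rows": [[[255,0.015,0,0,0,0,0],[255,0.015,0,0,0,0,0],[255,0.015,0,0,0,0,0],[255,0,0,0,0,0,0]]]}}

```text
clock: 10.02
position: [0.5435, 0.175, 0.0203]
tcp_rot: [[0.998, -0.001, -0.058], [0.058, -0.0, 0.998], [-0.001, -1.0, -0.0]]
ft_force: [-2.5, 0.4, -3.6]
gripper_width: 0.578
```

>>> {"method": "send_rows", "body": {"rows": [[[255,0.018,0,0,0,0,0],[255,0.018,0,0,0,0,0],[255,0.018,0,0,0,0,0],[255,0.018,0,0,0,0,0],[255,0.018,0,0,0,0,0],[255,0,0,0,0,0,0]]]}}

```text
clock: 10.52
position: [0.5804, 0.1769, 0.0204]
tcp_rot: [[0.998, 0.001, -0.058], [0.058, -0.0, 0.998], [0.001, -1.0, -0.0]]
ft_force: [0.2, 0.6, -5.9]
gripper_width: 0.575
```

>>> {"method": "send_rows", "body": {"rows": [[[255,0.015,0,0,0,0,0],[255,0.015,0,0,0,0,0],[255,0.005,0,0,0,0,0],[255,0,0,0,0,0,0]]]}}

```text
clock: 10.85
position: [0.5937, 0.1777, 0.0205]
tcp_rot: [[0.998, 0.001, -0.058], [0.058, -0.0, 0.998], [0.001, -1.0, -0.0]]
ft_force: [1.0, 0.4, -5.6]
gripper_width: 0.57
```

>>> {"method": "send_rows", "body": {"rows": [[[255,0.005,0,0,0,0,0],[255,0.005,0,0,0,0,0],[255,0,0,0,0,0,0]]]}}

```text
clock: 11.1
position: [0.5969, 0.1781, 0.0205]
tcp_rot: [[0.998, -0.0, -0.058], [0.058, -0.0, 0.998], [-0.0, -1.0, -0.0]]
ft_force: [0.1, 0.0, -5.1]
gripper_width: 0.579
```

>>> {"method": "send_rows", "body": {"rows": [[[255,0.005,0,0,0,0,0],[255,0.003,0,0,0,0,0],[255,0,0,0,0,0,0]]]}}

```text
clock: 11.35
position: [0.6001, 0.1783, 0.0205]
tcp_rot: [[0.998, 0.0, -0.058], [0.058, 0.0, 0.998], [0.0, -1.0, 0.0]]
ft_force: [0.1, 0.0, -4.9]
gripper_width: 0.568
```

```bash
python3 - <<'E'
from h import *
from station import cams
R,p,s=now()
np.savez('w8.npz',R=R,p=p)
im=cams.snapshot('wrist')['image']; cv2.imwrite('pics/w8.png',im)
sc=cams.snapshot('scene')['image']; cv2.imwrite('pics/s8.png',sc)
cv2.imwrite('pics/w8b.png',cv2.resize(im[180:400,160:480],None,fx=2.5,fy=2.5,interpolation=cv2.INTER_CUBIC))
cv2.imwrite('pics/s8b.png',cv2.resize(sc[150:230,310:410],None,fx=7,fy=7,interpolation=cv2.INTER_CUBIC))
E
```

```text
t 11.35 p [0.6001 0.1783 0.0205] F [ 0.11  0.   -4.94] w 0.568
```

View pics/w8b.png

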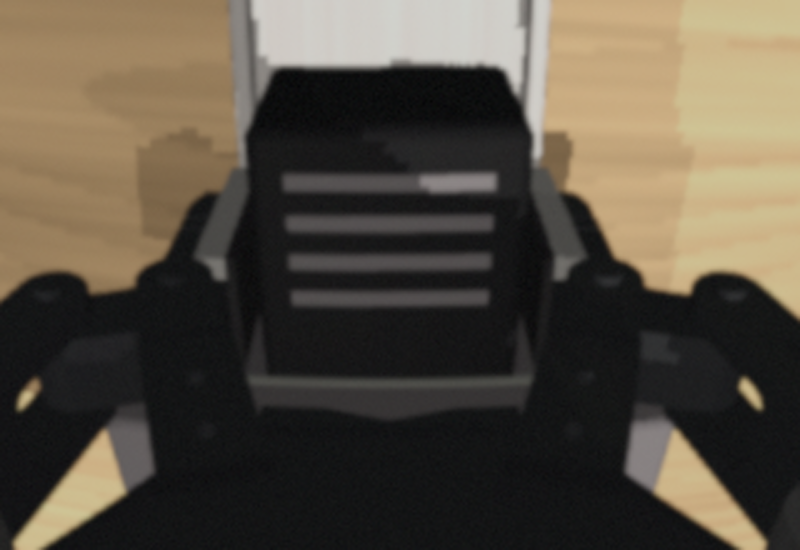

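View pics/s8b.png

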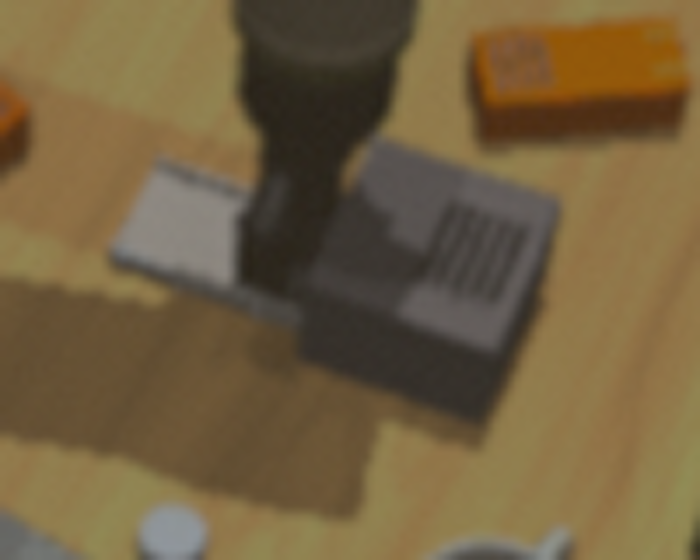

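```bash
python3 - <<'E'
from h import *
d=np.load('w8.npz');R,p=d['R'],d['p']
for uv,z in (((390,380),.057),((390,132),.044),((390,70),.008)):
    q=won(R,p,np.array(uv)/2.5+[160,180],z)[0]; print(q.round(4),((q-p)@R).round(4))
E
```

```text
[0.6154 0.1793 0.057 ] [ 0.0153 -0.0365  0.0002]
[0.5736 0.1769 0.044 ] [-0.0266 -0.0235  0.0002]
[0.5746 0.177  0.008 ] [-0.0255  0.0125  0.0002]
```

>>> {"method": "send_rows", "body": {"rows": [[[255,0.004,0,0,0,0,0],[255,0.002,0,0,0,0,0],[255,0,0,0,0,0,0],[255,0,0,0,0,0,0]]]}}

```text
clock: 11.78
position: [0.6006, 0.1784, 0.02]
tcp_rot: [[0.998, -0.004, -0.058], [0.058, -0.0, 0.998], [-0.004, -1.0, -0.0]]
ft_force: [-7.6, -0.5, -1.8]
gripper_width: 0.575
```

>>> {"method": "send_rows", "body": {"rows": [[[0,0,0,0,0,0,0],[0,-0.004,0,0,0,0,0],[0,-0.002,0,0,0,0,0],[0,0,0,0,0,0,0],[0,0,0,0,0,0,0]]]}}

```text
clock: 12.2
position: [0.6005, 0.1783, 0.021]
tcp_rot: [[0.998, 0.001, -0.058], [0.058, 0.0, 0.998], [0.001, -1.0, 0.0]]
ft_force: [-0.8, -0.2, -0.5]
gripper_width: 0.998
```

```bash
python3 - <<'E'
from h import *
from station import cams
R,p,s=now()
np.savez('w9.npz',R=R,p=p)
im=cams.snapshot('wrist')['image']; cv2.imwrite('pics/w9.png',im)
cv2.imwrite('pics/w9b.png',cv2.resize(im[180:400,160:480],None,fx=2.5,fy=2.5,interpolation=cv2.INTER_CUBIC))
E
```

```text
t 12.2 p [0.6005 0.1783 0.021 ] F [-0.78 -0.24 -0.45] w 0.998
```

View pics/w9b.png

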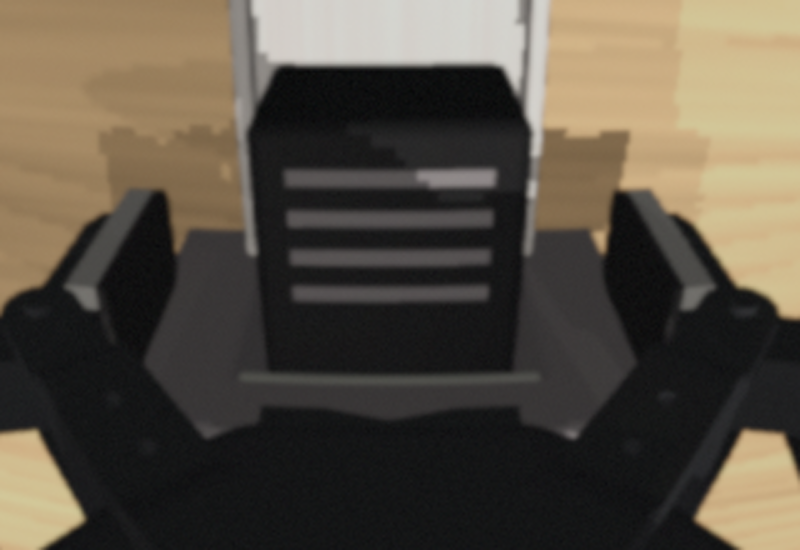

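```bash
python3 - <<'E'
from h import *
d=np.load('w9.npz');R,p=d['R'],d['p']
for n,uv,z in (('baseL',(188,230),0),('baseR',(601,231),0),('tailtop',(390,127),.044),('tailbot',(390,68),.008),('lintel',(390,378),.057)):
    q=won(R,p,np.array(uv)/2.5+[160,180],z)[0]; print(n,q.round(4))
E
```

```text
baseL [0.6221 0.1301 0.    ]
baseR [0.6167 0.2317 0.    ]
tailtop [0.5732 0.1769 0.044 ]
tailbot [0.5747 0.1771 0.008 ]
lintel [0.6158 0.1794 0.057 ]
```

Pack measures home: 45 mm remain outside, and it met the stop with 7.6 N. Next I'll retreat upwards, then look.

>>> {"method": "send_rows", "body": {"rows": [[[0,0,-0.02,0,0,0,0],[0,0,-0.04,0,0,0,0],[0,-0.01,-0.08,0,0,0,0],[0,-0.02,-0.09,0,0,0,0],[0,-0.05,-0.09,0,0,0,0],[100,-0.08,-0.09,0,0,0,0],[255,-0.08,-0.09,0,0,0,0],[255,-0.05,-0.04,0,0,0,0],[255,0,0,0,0,0,0],[255,0,0,0,0,0,0],[255,0,0,0,0,0,0]]]}}

```text
clock: 13.17
position: [0.4929, 0.172, 0.2268]
tcp_rot: [[0.998, 0.0, -0.058], [0.058, 0.0, 0.998], [0.0, -1.0, 0.0]]
ft_force: [1.1, 0.6, -0.8]
gripper_width: 0.145
```

```bash
cat >> h.py <<'E'
def lean(yaw,deg):
    a=np.radians(yaw);t=np.radians(deg); f=np.array([np.cos(a),np.sin(a),0]);u=np.array([0,0,1.])
    y=np.sin(t)*f-np.cos(t)*u; x=np.cos(t)*f+np.sin(t)*u; return np.c_[x,y,np.cross(x,y)]
E
python3 - <<'E'
from h import *
from station import cams
R,p,s=now()
np.savez('w10.npz',R=R,p=p)
im=cams.snapshot('wrist')['image']; cv2.imwrite('pics/w10.png',im)
sc=cams.snapshot('scene')['image']; cv2.imwrite('pics/s10.png',sc)
cv2.imwrite('pics/w10b.png',cv2.resize(im,(800,500),interpolation=cv2.INTER_CUBIC))
cv2.imwrite('pics/s10b.png',cv2.resize(sc[130:310,250:410],None,fx=4.5,fy=3.3,interpolation=cv2.INTER_CUBIC))
L=lean(-6.7,45); B=T(.647,-.2208,np.radians(-6.7),[(-.076,0,.215)])[0]
pre=B+L@[-.028,-.11,0]; print(B,pre,'body',B+L@[-.028,-.11-.2,0])
plan(R,p,L,pre,20)
E
```

```text
t 13.1667 p [0.4929 0.172  0.2268] F [ 1.06  0.6  -0.76] w 0.145
[ 0.57151903 -0.21193302  0.215     ] [ 0.47460471 -0.20054821  0.27298276] body [ 0.33414917 -0.18404847  0.41440411]
n 20 row [0.0009, -0.0054, -0.0468] [-0.0011, 0.0026, -0.0125] mm/row 18.85003406737676 deg/row 2.301710878153492
```

View pics/w10b.png

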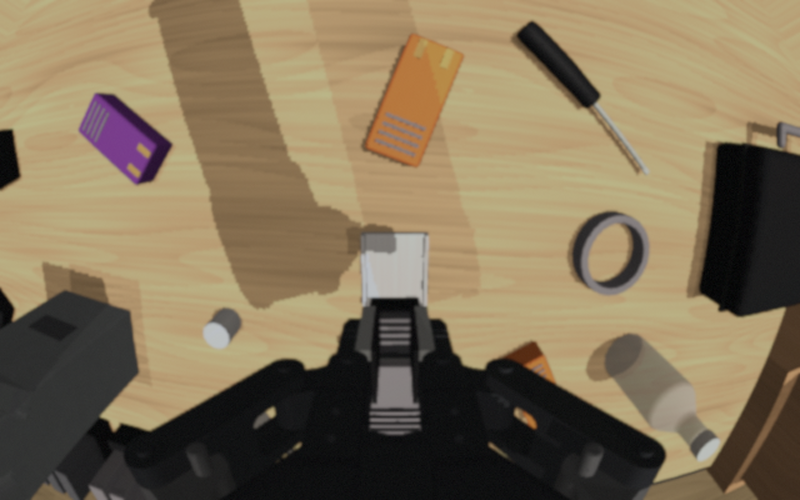

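View pics/s10b.png

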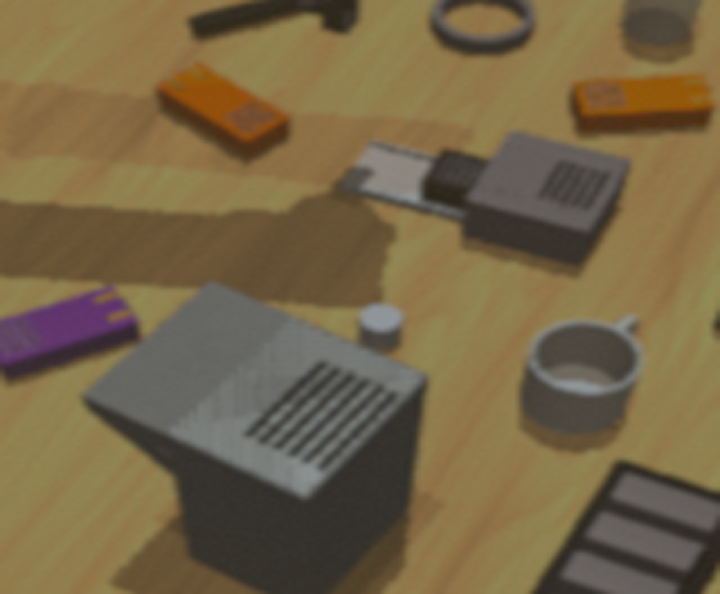

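>>> {"method": "send_rows", "body": {"rows": [[[255,0.0009,-0.0054,-0.0468,-0.0011,0.0026,-0.0125],[255,0.0009,-0.0054,-0.0468,-0.0011,0.0026,-0.0125],[255,0.0009,-0.0054,-0.0468,-0.0011,0.0026,-0.0125],[255,0.0009,-0.0054,-0.0468,-0.0011,0.0026,-0.0125],[255,0.0009,-0.0054,-0.0468,-0.0011,0.0026,-0.0125],[255,0.0009,-0.0054,-0.0468,-0.0011,0.0026,-0.0125],[255,0.0009,-0.0054,-0.0468,-0.0011,0.0026,-0.0125],[255,0.0009,-0.0054,-0.0468,-0.0011,0.0026,-0.0125],[255,0.0009,-0.0054,-0.0468,-0.0011,0.0026,-0.0125],[255,0.0009,-0.0054,-0.0468,-0.0011,0.0026,-0.0125],[255,0.0009,-0.0054,-0.0468,-0.0011,0.0026,-0.0125],[255,0.0009,-0.0054,-0.0468,-0.0011,0.0026,-0.0125],[255,0.0009,-0.0054,-0.0468,-0.0011,0.0026,-0.0125],[255,0.0009,-0.0054,-0.0468,-0.0011,0.0026,-0.0125],[255,0.0009,-0.0054,-0.0468,-0.0011,0.0026,-0.0125],[255,0.0009,-0.0054,-0.0468,-0.0011,0.0026,-0.0125]]]}}

```text
clock: 14.6
position: [0.4971, -0.0618, 0.2584]
tcp_rot: [[0.881, 0.472, 0.045], [-0.037, -0.027, 0.999], [0.472, -0.881, -0.007]]
ft_force: [0.3, -0.4, 0.6]
gripper_width: 0.001
```

```bash
python3 - <<'E'
from h import *
R,p,s=now(); print(s['joint_pos'].round(1))
L=lean(-6.7,45); B=T(.647,-.2208,np.radians(-6.7),[(-.076,0,.215)])[0]
plan(R,p,L,B+L@[-.028,-.11,0],5)
E
```

```text
t 14.6 p [ 0.4971 -0.0618  0.2584] F [ 0.27 -0.36  0.62] w 0.001
[ 13.  -14.4  -7.8 119.2  -3.7  47.   94.3]
n 5 row [-0.001, -0.0091, -0.0701] [-0.0024, 0.0039, -0.0186] mm/row 28.280411738969583 deg/row 3.4570543912389304
```

```bash
python3 - <<'E'
from station import readout,cams,bot
for o in (bot,readout,cams): print([a for a in dir(o) if not a.startswith('__')])
from h import *
R,p,s=now(); print(s['joint_pos'].round(2), R.round(3).tolist())
E
```

```text
['IKError', 'close_job', 'grip_depth']
['read_state']
['snapshot', 'spot_in']
t 14.6 p [ 0.4971 -0.0618  0.2584] F [ 0.27 -0.36  0.62] w 0.001
[ 12.98 -14.42  -7.8  119.17  -3.69  46.97  94.28] [[0.881, 0.472, 0.045], [-0.037, -0.027, 0.999], [0.472, -0.881, -0.007]]
```

```bash
python3 - <<'E'
from h import *
R,p,s=now()
L=lean(-6.7,45); B=T(.647,-.2208,np.radians(-6.7),[(-.076,0,.215)])[0]
W=B+L@[-.028,.006,.15]; print(B,W)
Rm=R
plan(R,p,R,W+[0,0,.0],5)
plan(R,W,L,W,6)
E
```

```text
t 14.6 p [ 0.4971 -0.0618  0.2584] F [ 0.27 -0.36  0.62] w 0.001
[ 0.57151903 -0.21193302  0.215     ] [ 0.57356953 -0.06114246  0.19095837]
n 5 row [0.0177, 0.0478, 0.0023] [0.0, 0.0, 0.0] mm/row 20.403603870104867 deg/row 0.0
n 6 row [0.0, 0.0, 0.0] [-0.002, 0.0033, -0.0155] mm/row 0.0 deg/row 2.8808786593657754
```

>>> {"method": "send_rows", "body": {"rows": [[[255,0.0177,0.0478,0.0023,0,0,0],[255,0.0177,0.0478,0.0023,0,0,0],[255,0.0177,0.0478,0.0023,0,0,0],[255,0.0177,0.0478,0.0023,0,0,0],[255,0.0177,0.0478,0.0023,0,0,0],[255,0,0,0,0,0,0]]]}}

```text
clock: 15.1
position: [0.5737, -0.0611, 0.1873]
tcp_rot: [[0.883, 0.467, 0.046], [-0.038, -0.027, 0.999], [0.468, -0.884, -0.006]]
ft_force: [-0.8, -0.2, 0.9]
gripper_width: -0.001
```

```bash
python3 - <<'E'
from h import *
R,p,s=now(); print(s['joint_pos'].round(1))
L=lean(-6.7,45); B=T(.647,-.2208,np.radians(-6.7),[(-.076,0,.215)])[0]
W=B+L@[-.028,.006,.15]
plan(R,p,L,W,6)
E
```

```text
t 15.1 p [ 0.5737 -0.0611  0.1873] F [-0.81 -0.17  0.9 ] w -0.001
[ 12.2  -0.5  -9.3 116.5   0.2  36.   90.1]
n 6 row [0.0009, -0.0013, -0.0] [-0.002, 0.0032, -0.0158] mm/row 0.6140288029444182 deg/row 2.926577222055785
```

>>> {"method": "send_rows", "body": {"rows": [[[255,0.0009,-0.0013,0,-0.002,0.0032,-0.0158],[255,0.0009,-0.0013,0,-0.002,0.0032,-0.0158],[255,0.0009,-0.0013,0,-0.002,0.0032,-0.0158],[255,0.0009,-0.0013,0,-0.002,0.0032,-0.0158],[255,0.0009,-0.0013,0,-0.002,0.0032,-0.0158],[255,0.0009,-0.0013,0,-0.002,0.0032,-0.0158],[255,0,0,0,0,0,0],[255,0,0,0,0,0,0]]]}}

```text
clock: 15.77
position: [0.5726, -0.0615, 0.1949]
tcp_rot: [[0.7, 0.705, 0.116], [-0.08, -0.084, 0.993], [0.71, -0.705, -0.002]]
ft_force: [0.3, 0.1, 0.8]
gripper_width: 0.004
```

```bash
python3 - <<'E'
from h import *
from station import cams
R,p,s=now(); print(s['joint_pos'].round(1),R.round(3).tolist())
np.savez('w11.npz',R=R,p=p)
im=cams.snapshot('wrist')['image']; cv2.imwrite('pics/w11.png',im)
cv2.imwrite('pics/w11b.png',cv2.resize(im,(800,500),interpolation=cv2.INTER_CUBIC))
sc=cams.snapshot('scene')['image']; cv2.imwrite('pics/s11.png',sc)
cv2.imwrite('pics/s11b.png',cv2.resize(sc[130:330,230:390],None,fx=4.5,fy=3,interpolation=cv2.INTER_CUBIC))
L=lean(-6.7,45); B=T(.647,-.2208,np.radians(-6.7),[(-.076,0,.215)])[0]
plan(R,p,L,B+L@[-.028,.006,.05],5)
E
```

```text
t 15.7667 p [ 0.5726 -0.0615  0.1949] F [0.35 0.12 0.8 ] w 0.004
[ 16.8  -7.7 -15.6 131.1  12.2  11.6  72.9] [[0.7, 0.705, 0.116], [-0.08, -0.084, 0.993], [0.71, -0.705, -0.002]]
n 5 row [-0.0011, 0.0017, -0.0498] [0.0001, 0.0001, 0.0002] mm/row 19.92640142915564 deg/row 0.046105293130529405
```

View pics/w11b.png

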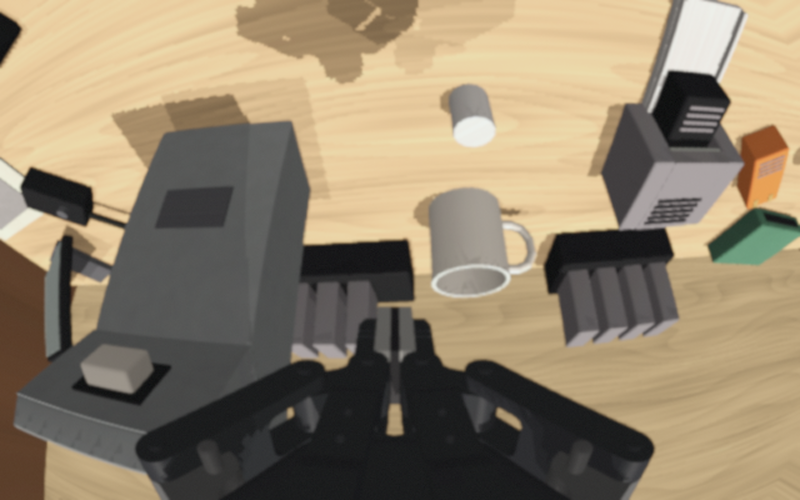

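View pics/s11b.png

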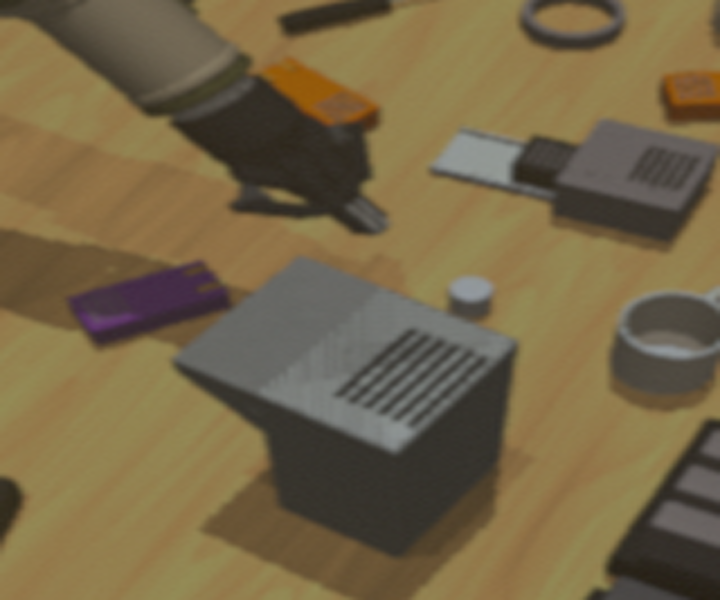

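```bash
python3 - <<'E'
import cv2
im=cv2.imread('pics/w11.png'); cv2.imwrite('pics/w11c.png',cv2.resize(im[250:380,0:160],None,fx=5,fy=5,interpolation=cv2.INTER_CUBIC))
E
```

```text
(no output)
```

View pics/w11c.png

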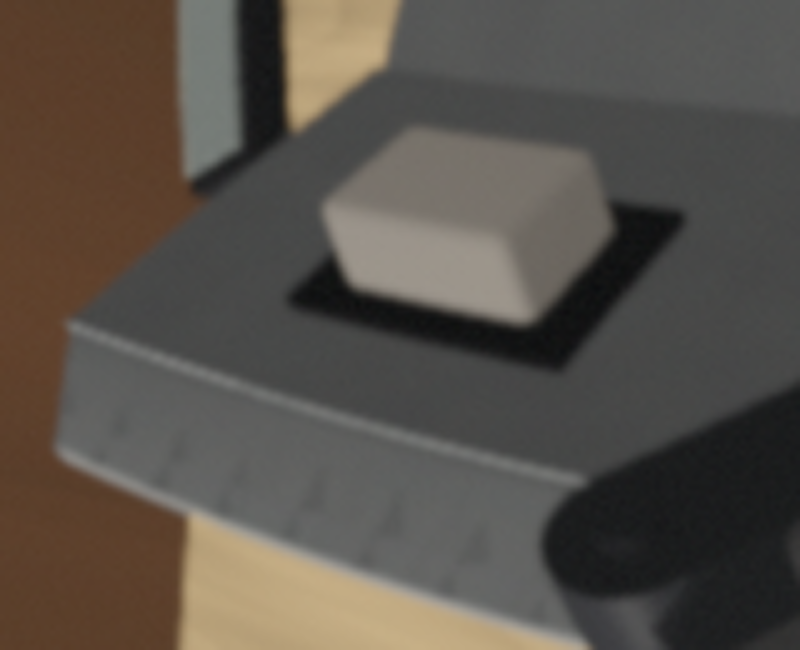

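```bash
python3 - <<'E'
from h import *
d=np.load('w11.npz');R,p=d['R'],d['p']
k=.012*.7071; b=lambda s,y:(-.076+s*k,y,.215-s*k)
P=[b(1,-.018),b(1,.018),b(-1,.018),b(-1,-.018),(-.09,-.065,.25),(-.03,-.065,.19),(-.09,-.065,.27)]
U=px([(412,130),(590,152),(512,235),(323,208),(70,323),(385,70),(57,455)],0,250,5)
v=wfit(R,p,P,U,[.647,-.22,-.117])
wfit(R,p,P[:4],U[:4],[.647,-.22,-.117])
r=lambda w:(wproj(R,p,T(*w[:3],np.array(P))+[0,0,w[3]])-np.array(U)).ravel()
s=least_squares(r,[*v,0],loss='soft_l1');print(s.x.round(4),r(s.x).round(2))
print(T(.647,-.2208,np.radians(-6.7),[(-.076,0,.215)])-T(*v,[(-.076,0,.215)]))
E
```

```text
pose [ 0.6454 -0.2178] yaw -5.93 [[0.48, -0.19], [1.86, 0.6], [-1.74, 3.32], [-1.54, 1.18], [-0.12, 1.93], [-0.09, 0.73], [-0.93, 2.19]]
pose [ 0.6441 -0.2178] yaw -6.99 [[0.23, -0.64], [2.42, 0.43], [-0.89, 3.32], [-1.68, 0.9]]
[ 0.6492 -0.2234 -0.12   -0.0014] [ 0.58 -1.    1.45 -0.17 -1.3   1.96 -0.71 -0.06  0.92  0.09 -0.84 -0.04
  0.08 -0.16]
[[ 0.00175229 -0.00199514  0.        ]]
```

>>> {"method": "send_rows", "body": {"rows": [[[255,-0.0011,0.0017,-0.0498,0,0,0],[255,-0.0011,0.0017,-0.0498,0,0,0],[255,-0.0011,0.0017,-0.0498,0,0,0],[255,-0.0011,0.0017,-0.0498,0,0,0],[255,-0.0011,0.0017,-0.0498,0,0,0],[255,0,0,0,0,0,0]]]}}

```text
clock: 16.37
position: [0.5627, -0.1658, 0.1931]
tcp_rot: [[0.696, 0.707, 0.122], [-0.084, -0.088, 0.993], [0.713, -0.701, -0.002]]
ft_force: [-0.3, 0.6, 0.6]
gripper_width: 0.0
```

```bash
python3 - <<'E'
from h import *
from station import cams
R,p,s=now(); print(s['joint_pos'].round(1),R.round(3).tolist())
np.savez('w12.npz',R=R,p=p)
im=cams.snapshot('wrist')['image']; cv2.imwrite('pics/w12.png',im)
cv2.imwrite('pics/w12b.png',cv2.resize(im,(800,500),interpolation=cv2.INTER_CUBIC))
L=lean(-6.7,45); B=T(.647,-.2205,np.radians(-6.7),[(-.076,0,.215)])[0]
print('in press frame',(L.T@(p-B)).round(4))
plan(R,p,L,B+L@[-.028,.006,.0],3)
E
```

```text
t 16.3667 p [ 0.5627 -0.1658  0.1931] F [-0.27  0.56  0.64] w 0.0
[ -6.7  -7.6  23.5 131.  -22.6  12.1 121.1] [[0.696, 0.707, 0.122], [-0.084, -0.088, 0.993], [0.713, -0.701, -0.002]]
in press frame [-0.0255  0.0056  0.0445]
n 3 row [-0.0021, 0.0005, -0.037] [0.0005, -0.0003, 0.0008] mm/row 14.84314713866608 deg/row 0.18427415831256558
```

View pics/w12b.png

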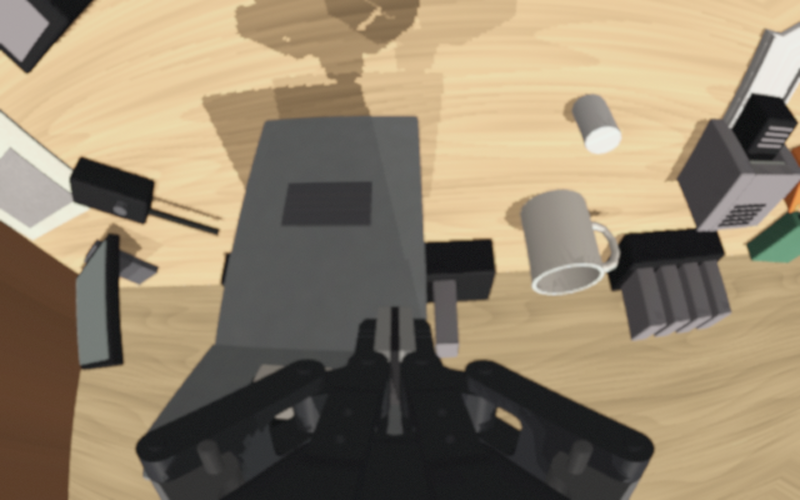

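>>> {"method": "send_rows", "body": {"rows": [[[255,-0.001,0.0005,-0.037,0,0,0],[255,-0.001,0.0005,-0.037,0,0,0],[255,-0.001,0.0005,-0.037,0,0,0],[255,0,0,0,0,0,0]]]}}

```text
clock: 16.75
position: [0.5578, -0.206, 0.1919]
tcp_rot: [[0.697, 0.708, 0.118], [-0.082, -0.085, 0.993], [0.713, -0.701, -0.001]]
ft_force: [-0.7, 0.1, -0.2]
gripper_width: -0.001
```

```bash
python3 - <<'E'
from h import *
from station import cams
R,p,s=now(); print(s['joint_pos'].round(1),R.round(3).tolist())
im=cams.snapshot('wrist')['image']; cv2.imwrite('pics/w13.png',im)
cv2.imwrite('pics/w13b.png',cv2.resize(im[150:400,160:480],None,fx=2.5,fy=2.4,interpolation=cv2.INTER_CUBIC))
sc=cams.snapshot('scene')['image']
cv2.imwrite('pics/s13b.png',cv2.resize(sc[180:310,230:390],None,fx=4.5,fy=4.5,interpolation=cv2.INTER_CUBIC))
L=lean(-6.7,45); B=T(.647,-.2205,np.radians(-6.7),[(-.076,0,.215)])[0]
print('in press frame',(L.T@(p-B)).round(4))
E
```

```text
t 16.75 p [ 0.5578 -0.206   0.1919] F [-0.67  0.1  -0.23] w -0.001
[-14.4  -7.   37.7 129.8 -35.5  14.6 139.3] [[0.697, 0.708, 0.118], [-0.082, -0.085, 0.993], [0.713, -0.701, -0.001]]
in press frame [-0.0264  0.0062  0.004 ]
```

View pics/w13b.png

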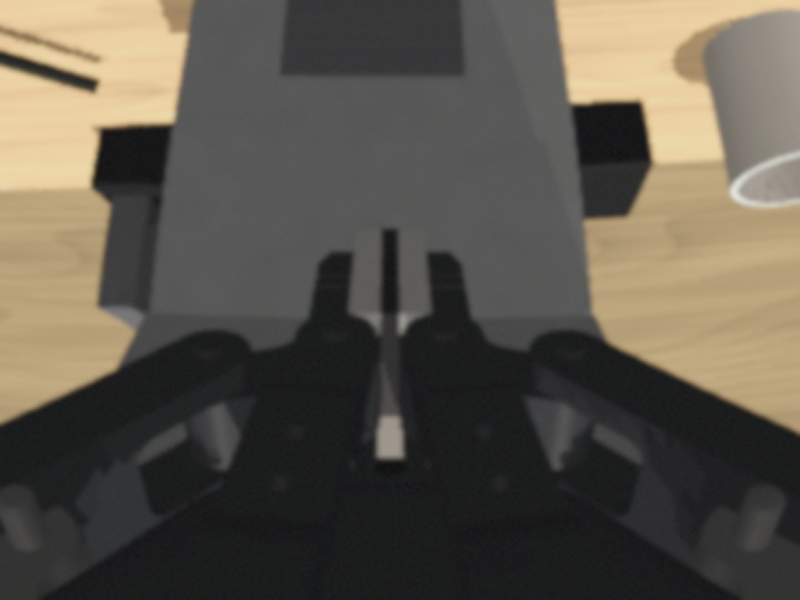

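View pics/s13b.png

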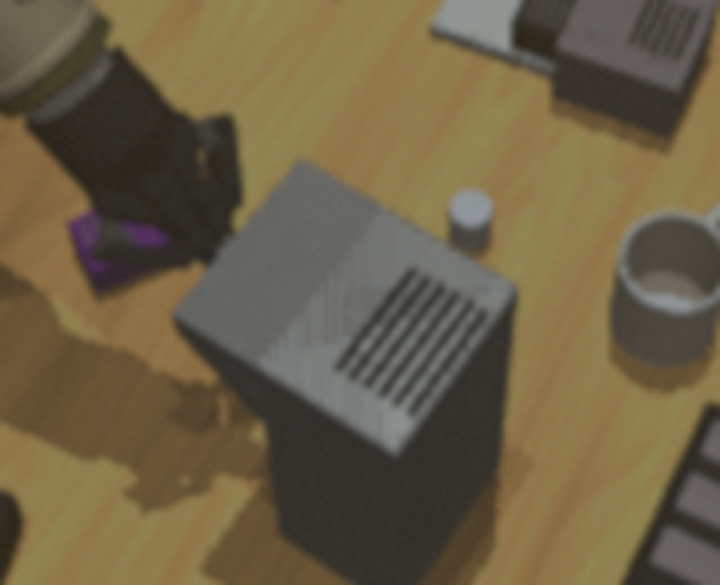

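>>> {"method": "send_rows", "body": {"rows": [[[255,0.012,0,-0.003,0,0,0],[255,0.012,0,-0.003,0,0,0],[255,0.006,0,0,0,0,0],[255,0,0,0,0,0,0]]]}}

```text
clock: 17.18
position: [0.5663, -0.207, 0.2003]
tcp_rot: [[0.697, 0.708, 0.115], [-0.079, -0.083, 0.993], [0.712, -0.702, -0.002]]
ft_force: [-0.0, 0.0, 0.6]
gripper_width: -0.001
```

>>> {"method": "send_rows", "body": {"rows": [[[255,0.005,0,0,0,0,0],[255,0,0,0,0,0,0]]]}}

```text
clock: 17.35
position: [0.567, -0.2073, 0.201]
tcp_rot: [[0.698, 0.707, 0.115], [-0.08, -0.083, 0.993], [0.712, -0.702, -0.001]]
ft_force: [-0.6, 0.1, 0.7]
gripper_width: 0.004
```

>>> {"method": "send_rows", "body": {"rows": [[[255,0.005,0,0,0,0,0],[255,0,0,0,0,0,0]]]}}

```text
clock: 17.52
position: [0.5684, -0.2075, 0.2024]
tcp_rot: [[0.698, 0.707, 0.115], [-0.08, -0.083, 0.993], [0.712, -0.702, -0.001]]
ft_force: [-0.4, -0.2, -0.7]
gripper_width: 0.001
```

>>> {"method": "send_rows", "body": {"rows": [[[255,0.005,0,0,0,0,0],[255,0,0,0,0,0,0]]]}}

```text
clock: 17.68
position: [0.5693, -0.2076, 0.2032]
tcp_rot: [[0.699, 0.706, 0.115], [-0.081, -0.083, 0.993], [0.711, -0.703, -0.001]]
ft_force: [-2.6, 0.0, -1.1]
gripper_width: 0.001
```

>>> {"method": "send_rows", "body": {"rows": [[[255,0.005,0,0,0,0,0],[255,0,0,0,0,0,0]]]}}

```text
clock: 17.85
position: [0.5707, -0.2078, 0.2046]
tcp_rot: [[0.699, 0.706, 0.115], [-0.08, -0.083, 0.993], [0.711, -0.703, -0.001]]
ft_force: [-2.8, -0.3, -2.1]
gripper_width: 0.004
```

>>> {"method": "send_rows", "body": {"rows": [[[255,0.005,0,0,0,0,0],[255,0,0,0,0,0,0]]]}}

```text
clock: 18.02
position: [0.5721, -0.2079, 0.2061]
tcp_rot: [[0.699, 0.706, 0.115], [-0.08, -0.083, 0.993], [0.711, -0.703, -0.001]]
ft_force: [-3.1, -1.2, -2.8]
gripper_width: 0.0
```

>>> {"method": "send_rows", "body": {"rows": [[[255,0.005,0,0,0,0,0],[255,0,0,0,0,0,0]]]}}

```text
clock: 18.18
position: [0.5729, -0.208, 0.2068]
tcp_rot: [[0.699, 0.705, 0.115], [-0.081, -0.082, 0.993], [0.71, -0.704, -0.001]]
ft_force: [-6.6, 0.2, -2.8]
gripper_width: -0.001
```

>>> {"method": "send_rows", "body": {"rows": [[[255,0.004,0,0,0,0,0],[255,0,0,0,0,0,0]]]}}

```text
clock: 18.35
position: [0.5731, -0.208, 0.2067]
tcp_rot: [[0.701, 0.704, 0.116], [-0.082, -0.082, 0.993], [0.709, -0.706, 0.0]]
ft_force: [-12.6, 1.0, -1.6]
gripper_width: 0.005
```

>>> {"method": "send_rows", "body": {"rows": [[[255,0,0,0,0,0,0],[255,0,0,0,0,0,0],[255,0,0,0,0,0,0],[255,0,0,0,0,0,0]]]}}

```text
clock: 18.68
position: [0.5731, -0.208, 0.2068]
tcp_rot: [[0.701, 0.704, 0.116], [-0.082, -0.082, 0.993], [0.709, -0.706, -0.0]]
ft_force: [-12.3, 1.2, -2.7]
gripper_width: -0.006
```

```bash
python3 - <<'E'
from h import *
from station import cams
R,p,s=now(); print(s['joint_pos'].round(1),s['moment'])
im=cams.snapshot('wrist')['image']; cv2.imwrite('pics/w14.png',im)
cv2.imwrite('pics/w14b.png',cv2.resize(im[150:400,160:480],None,fx=2.5,fy=2.4,interpolation=cv2.INTER_CUBIC))
sc=cams.snapshot('scene')['image']
cv2.imwrite('pics/s14b.png',cv2.resize(sc[180:310,230:390],None,fx=4.5,fy=4.5,interpolation=cv2.INTER_CUBIC))
L=lean(-6.7,45); B=T(.647,-.2205,np.radians(-6.7),[(-.076,0,.215)])[0]
print('in press frame',(L.T@(p-B)).round(4), 'F tool',(R.T@s['ft_force']).round(2))
E
```

```text
t 18.6833 p [ 0.5731 -0.208   0.2068] F [-12.34   1.24  -2.71] w -0.006
[-12.7  -5.8  35.6 126.7 -32.2  16.9 134.9] [ 0.21820288  2.88334366 -0.16934868]
in press frame [-0.005   0.0066  0.0038] F tool [-10.67  -6.88  -0.2 ]
```

View pics/w14b.png

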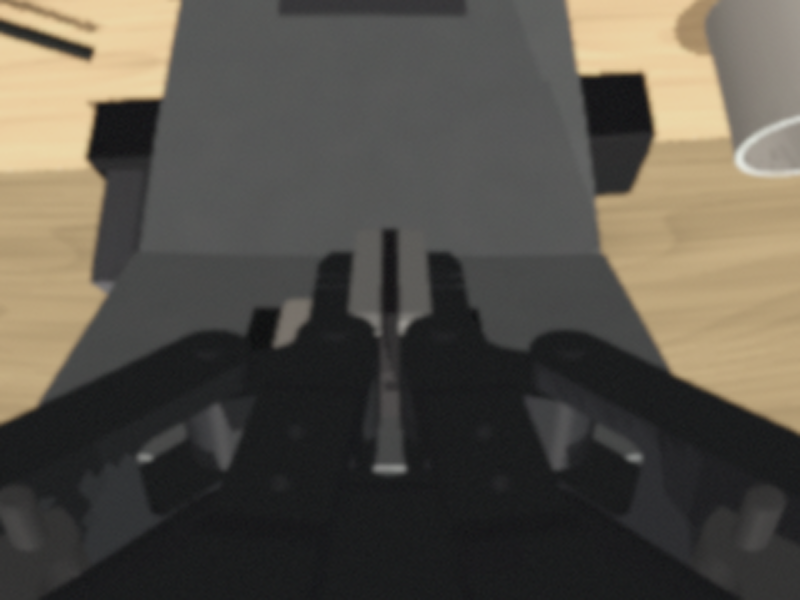

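View pics/s14b.png

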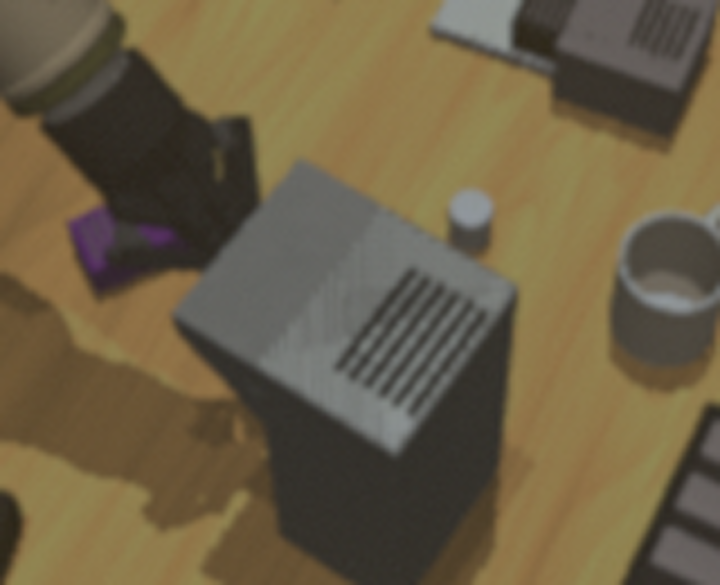

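>>> {"method": "send_rows", "body": {"rows": [[[255,-0.004,-0.006,-0.004,0,0,0],[255,0,-0.006,-0.004,0,0,0],[255,0,0,0,0,0,0],[255,0,0,0,0,0,0]]]}}

```text
clock: 19.12
position: [0.5692, -0.2102, 0.2103]
tcp_rot: [[0.699, 0.706, 0.114], [-0.08, -0.082, 0.993], [0.71, -0.704, -0.0]]
ft_force: [-8.8, 2.6, -3.4]
gripper_width: -0.002
```

>>> {"method": "send_rows", "body": {"rows": [[[255,0.004,0,0,0,0,0],[255,0,0,0,0,0,0]]]}}

```text
clock: 19.28
position: [0.5693, -0.2102, 0.2102]
tcp_rot: [[0.701, 0.704, 0.115], [-0.081, -0.081, 0.993], [0.709, -0.706, 0.0]]
ft_force: [-14.5, 3.7, -2.9]
gripper_width: -0.004
```

>>> {"method": "send_rows", "body": {"rows": [[[255,0.004,0,0,0,0,0],[255,0,0,0,0,0,0]]]}}

```text
clock: 19.45
position: [0.5695, -0.2103, 0.2101]
tcp_rot: [[0.703, 0.702, 0.115], [-0.082, -0.08, 0.993], [0.707, -0.707, 0.001]]
ft_force: [-19.5, 4.0, -3.2]
gripper_width: -0.002
```

```bash
python3 - <<'E'
from h import *
R,p,s=now(); print(s['moment'])
L=lean(-6.7,45); B=T(.647,-.2205,np.radians(-6.7),[(-.076,0,.215)])[0]
print('in press frame',(L.T@(p-B)).round(4), 'F tool',(R.T@s['ft_force']).round(2))
E
```

```text
t 19.45 p [ 0.5695 -0.2103  0.2101] F [-19.5    3.99  -3.24] w -0.002
[0.67603477 4.09934148 0.18807594]
in press frame [-0.005   0.0019  0.0011] F tool [-16.32 -11.72   1.72]
```

>>> {"method": "send_rows", "body": {"rows": [[[255,0,0,0,0,0,0],[255,0,0,0,0,0,0],[255,0,0,0,0,0,0],[255,0,0,0,0,0,0],[255,0,0,0,0,0,0],[255,0,0,0,0,0,0],[255,0,0,0,0,0,0],[255,0,0,0,0,0,0],[255,0,0,0,0,0,0]]]}}

```text
clock: 20.2
position: [0.5695, -0.2102, 0.2102]
tcp_rot: [[0.702, 0.702, 0.115], [-0.082, -0.08, 0.993], [0.707, -0.707, 0.001]]
ft_force: [-18.4, 4.2, -3.5]
gripper_width: 0.0
```

>>> {"method": "send_rows", "body": {"rows": [[[255,-0.01,0,0,0,0,0],[255,-0.02,0,0,0,0,0],[255,-0.02,0,0,0,0,0],[255,-0.02,0,0,0,0,0],[255,0,0,0,0,0,0]]]}}

```text
clock: 20.62
position: [0.5527, -0.2096, 0.1942]
tcp_rot: [[0.696, 0.708, 0.117], [-0.081, -0.084, 0.993], [0.713, -0.701, -0.001]]
ft_force: [0.6, 0.3, -0.8]
gripper_width: 0.001
```

```bash
python3 - <<'E'
from h import *
im=cv2.imread('pics/w14.png'); cv2.imwrite('pics/w14c.png',cv2.resize(im[250:310,240:380],None,fx=5.5,fy=5.5,interpolation=cv2.INTER_CUBIC))
R=np.array([[0.701,0.704,0.116],[-0.082,-0.082,0.993],[0.709,-0.706,0]]);p=np.array([.5731,-.208,.2068])
C=(.647,-.2205,np.radians(-6.7))
for d in (0,.003,.0045,.006):
    k=.012*.7071; q=d*.7071
    P=[(-.076+q+s*k,y,.215+q-s*k) for s,y in ((1,-.018),(-1,-.018),(1,.018))]
    u=wproj(R,p,T(*C,np.array(P))); print(d,((u-[240,250]+.5)*5.5-.5).round(0).tolist())
P=[(-.03,-.065,.19),(-.03,.065,.19)]
print(((wproj(R,p,T(*C,np.array(P)))-[160,150])*[2.5,2.4]).round(0))
E
```

```text
0 [[196.0, 89.0], [164.0, 222.0], [563.0, 90.0]]
0.003 [[198.0, 115.0], [166.0, 251.0], [562.0, 116.0]]
0.0045 [[199.0, 128.0], [168.0, 265.0], [562.0, 129.0]]
0.006 [[199.0, 141.0], [169.0, 279.0], [561.0, 142.0]]
[[140. 254.]
 [612. 255.]]
```

View pics/w14c.png

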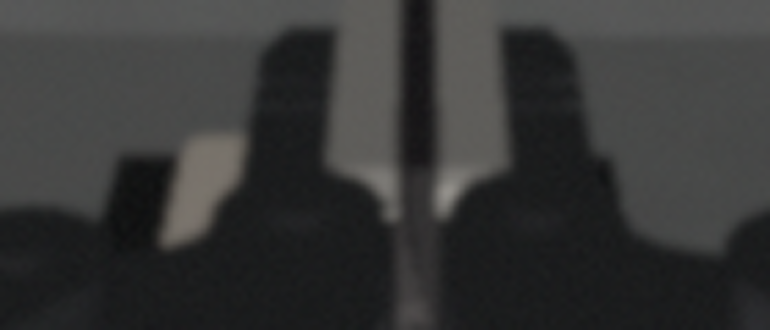

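```bash
python3 - <<'E'
from h import *
d=np.load('w11.npz');R1,p1=d['R'],d['p']
C=(.647,-.2205,np.radians(-6.7))
def P(s,y,h): # s along slope from button centre, h proud
    a=.70711; return np.array([-.076+.015*a-h*a+s*a,y,.215+.015*a-h*a-s*a])
# w11: solve cabinet shift (3 dof) + recess half sizes from button corners & recess corners
obs=px([(412,130),(590,152),(512,235),(323,208),(290,298),(560,370),(685,212)],0,250,5)
def r(v):
    a,b=v[3],v[4]
    Q=[P(.012,-.018,.015),P(.012,.018,.015),P(-.012,.018,.015),P(-.012,-.018,.015),P(-a,-b,0),P(-a,b,0),P(a,b,0)]
    return (wproj(R1,p1,T(*C,np.array(Q))+v[:3])-obs).ravel()
s=least_squares(r,[0,0,0,.016,.022]);print(s.x.round(4),r(s.x).round(1))
a,b=s.x[3:]
R=np.array([[0.701,0.704,0.116],[-0.082,-0.082,0.993],[0.709,-0.706,0]]);p=np.array([.5731,-.208,.2068])
o=px([(188,133),(118,156),(606,158)],240,250,5.5)
j=px([(138,253),(604,253)],0,0,1); j=np.array(j)/[2.5,2.4]+[160,150]
def r2(v):
    Q=[P(.012,-.018,v[3]),P(a,-b,0),P(a,b,0),np.array([-.03,-.065,.19]),np.array([-.03,.065,.19])]
    return (wproj(R,p,T(*C,np.array(Q))+v[:3])-np.vstack([o,j])).ravel()
s=least_squares(r2,[0,0,0,.009],x_scale=.001);print('shift',s.x[:3].round(4),'proud',s.x[3].round(4),r2(s.x).round(1))
E
```

```text
[ 0.0114 -0.013  -0.0035  0.0193  0.0275] [ 1.  -1.  -0.3 -0.5 -2.1  0.4  0.7 -1.   0.5  1.4  0.1 -0.2  0.5  1. ]
shift [ 0.0042 -0.0025 -0.0028] proud 0.0081 [-0.2  0.  -0.8  0.9  2.   0.9  0.6 -1.3 -1.8 -0.8]
```

>>> {"method": "send_rows", "body": {"rows": [[[255,-0.004,0,0.03,0,0,0],[255,0,0,0.05,0,0,0],[255,0,0,0.05,0,0,0],[255,0,0,0.05,0,0,0],[255,0,0,0.05,0,0,0],[255,0,0,0.05,0,0,0],[255,0,0,0.05,0,0,0],[255,0,0,0.03,0,0,0],[255,0,0,0,0,0,0],[255,0,0,0,0,0,0],[255,0,0,0,0,0,0]]]}}

```text
clock: 21.53
position: [0.5688, -0.0669, 0.1933]
tcp_rot: [[0.697, 0.708, 0.117], [-0.081, -0.084, 0.993], [0.713, -0.701, -0.001]]
ft_force: [-0.0, -0.2, -1.6]
gripper_width: -0.002
```

```bash
python3 - <<'E'
from h import *
from station import cams
R,p,s=now(); print(s['joint_pos'].round(1))
im=cams.snapshot('wrist')['image']; cv2.imwrite('pics/w15.png',im)
cv2.imwrite('pics/w15b.png',cv2.resize(im,(800,500),interpolation=cv2.INTER_CUBIC))
sc=cams.snapshot('scene')['image']
cv2.imwrite('pics/s15b.png',cv2.resize(sc[110:310,230:410],None,fx=4.2,fy=3,interpolation=cv2.INTER_CUBIC))
now()
C=(.647,-.2205,np.radians(-6.7)); k=.012*.7071
for d in (0,.006):
    q=d*.7071
    P=[(-.076+q+s*k,y,.215+q-s*k) for s,y in ((1,-.018),(1,.018),(-1,.018),(-1,-.018))]
    print(d,(wproj(R,p,T(*C,np.array(P)))*1.25).round(0).tolist())
E
```

```text
t 21.5333 p [ 0.5688 -0.0669  0.1933] F [-0.01 -0.21 -1.62] w -0.002
[ 18.1  -8.1 -15.8 131.8   8.6  10.7  77. ]
t 21.6333 p [ 0.5685 -0.0668  0.1928] F [ 0.58  0.38 -0.46] w -0.005
0 [[113.0, 350.0], [160.0, 357.0], [138.0, 382.0], [89.0, 372.0]]
0.006 [[116.0, 359.0], [163.0, 366.0], [142.0, 391.0], [93.0, 381.0]]
```

View pics/w15b.png

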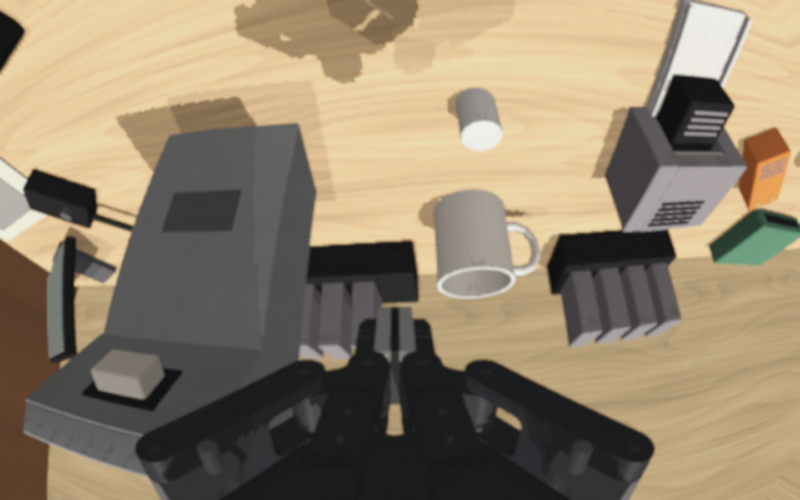

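View pics/s15b.png

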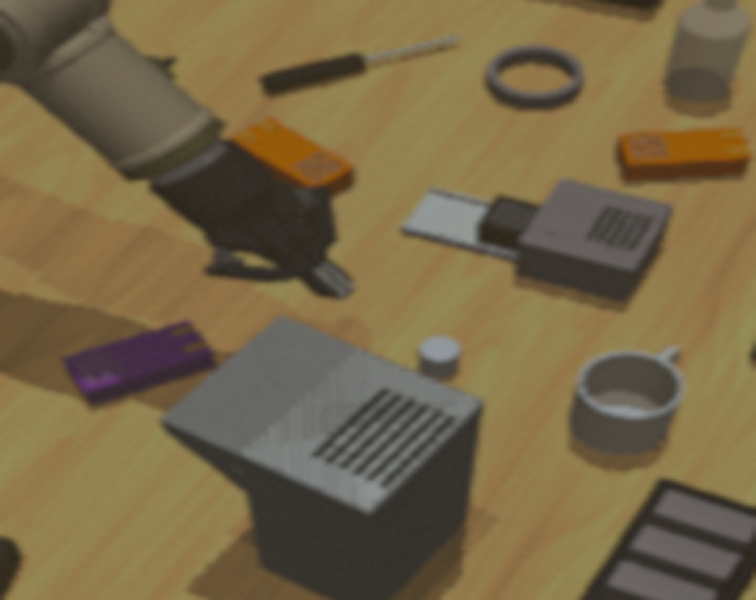

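>>> {"method": "send_rows", "body": {"rows": [[[255,0,0,0,0,0,0],[255,0,0,0,0,0,0],[255,0,0,0,0,0,0]]]}}

```text
clock: 21.88
position: [0.5682, -0.0659, 0.1923]
tcp_rot: [[0.698, 0.707, 0.116], [-0.08, -0.083, 0.993], [0.712, -0.702, -0.001]]
ft_force: [-0.7, 0.2, -0.3]
gripper_width: -0.005
```

```bash
python3 - <<'E'
from station import bot
print(bot.close_job())
E
```

```text
the job is handed in; nothing more can be done
None
```

I put the black pack in the charging bay, contact end first, pushed it home and let go. Then I pressed the start button from below with the closed fingers leaning 45°, and released it. The job was handed in at 21.9 s; the hand-in reports no verdict.

- **Pack:** it met the stop with about 8 N. The wrist picture after release shows about 45 mm of it left outside, which is what "home" should give. The last pictures show it still there. I did not measure the flap angle itself.
- **Button press:** it was held at the end of its travel for about 2 s in all. In the middle I eased off for under half a second to shift the fingers; the last unbroken hold was about 1 s. My camera estimate was 5 to 7 mm of the 6 mm travel.
- **Button release:** the last wrist picture shows the button back out. The arm stands clear, with under 1 N on the tool.
- **Bystanders:** those in the last pictures (canister, mug, bottle, tape, screwdriver) look untouched.

**Checks that disagreed:**
- The overhead and scene cameras differed by about 5 mm on where the bay is, so I relied on the wrist camera and the contact force instead.
- While pressing, the tool felt up to 12 N along the fingers as well as 16 N in the pressing direction. I took that as friction, but a light brush against the lip is possible. Everything stayed well under the 40 N limit.

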